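# Fold down the ratchet work board

### The job

Fold the sloping work board down flat. First lift the parts bin, with the trial lens in it, out of its snug frame on the board and stand it upright on the bench without spilling the lens. Then swing the board up through its remaining notches and past the last one to its stop, so that the pawl is thrown out of the teeth, and let the board down until it lies flat on its base; leave the other things on the bench where they are.

Things in the scene. Friction and masses are not known exactly. Their poses are not given: they have to be found in the camera images.
- hinge_axis (a point): Middle of the board's hinge axis, 68 mm above the bench, at the board's near edge; on the steel base frame, fixed to the bench. x: level, from the hinge to the far side; y: along the hinge to the left; z: up. The base covers x -20 to 218 mm, y -130 to 113 mm (toothed quadrant and pawl on its right side). The bench is free for 150 mm beyond that on the right (-y).
- board (a joint): Tilt of the plywood board (200 mm wide, 8 mm thick, 0.5 kg), rad: 0 flat on the base, grows as its far edge swings up and towards the robot; stop at 1.45. The pawl props it at 0.26, 0.47, 0.68, 0.89, 1.10; it starts at 0.47. Beyond 1.40 the pawl is thrown out and it can go down. Hinge damped: let go, it sinks at up to 1 rad/s (3 s from the top). Flat, the pawl is tipped back in.
- pawl (a joint): Tumbler pawl on the right side of the base, rad: 0 to 0.2 in or riding over the teeth (the board can only go up), 0.73 thrown out (the board is free).
- top_rail (a point): Middle of the round rail along the board's far, upper edge: 15 mm diameter, 200 mm long, axis 217.5 mm from the hinge axis and 2 mm above the hinge plane. Clear behind, so fingers pointing down behind it can draw it up its arc towards the robot with 5 to 15 N. Turns with the board: x away from the hinge, y left along the rail, z out of the face.
- bin_center (a point): Centre, half-way up, of the open grey bin: 100 mm (x, up the slope) x 60 mm (y) x 50 mm tall (z, out of the board's face), walls 3 mm, 0.12 kg. In a frame on the board, 1.5 mm play all round, frame 16 mm high: the bin's upper 34 mm is clear to pinch across y. It comes out only square to the board. Starts about 112 mm along the board from the hinge axis, 33 mm above the hinge plane.
- lens: Trial lens in a white ring with a black tab, 50 x 42 x 8 mm, loose in the bin. Origin at the middle of its underside.
- flat_case: Bystander: flat black case, 87 x 125 x 30 mm, lying behind and to the left. Origin at the middle of its underside.
- viewer: Bystander: small black and white viewer, 30 x 34 x 66 mm, standing behind the board, 50 mm or more beyond its rail. Origin at the middle of its underside.
Not all that is in view belongs to the job. Leave any orange look-alike of the part that bears bin_center alone. What is shaped like the lens but red is not meant.

How it is judged (in metres and radians):
On the way, in this order (a step that is already met when the one before it is completed fails the run):
1. the bin stands upright on the bench while the board is still propped up (height (world z) of bin_center below 0.03 m and angle between bin_center's own z axis and vertical below 0.1 rad and value of joint board above 0.4 rad), for 0.2 s.
2. the board has been raised past its last notch and the pawl is thrown out of the teeth (value of joint board above 1.3 rad and value of joint pawl above 0.6 rad), for 0.1 s.
3. the board lies flat on its base (value of joint board below 0.03 rad), for 0.2 s.
At the end, for the whole second after the job is handed in: The board lies flat on its base (tilt under 0.03 rad), the bin stands upright on the bench (centre under 30 mm high, leaning less than 0.1 rad) and the lens is inside the bin (its origin within 45 mm of the bin's centre) (value of joint board below 0.03 rad and height (world z) of bin_center below 0.03 m and angle between bin_center's own z axis and vertical below 0.1 rad and distance between lens and bin_center below 0.045 m); the robot touches nothing.
It fails at once if the bin is tipped by more than about 50 degrees (angle between bin_center's own z axis and vertical above 0.9 rad).
It fails at once if the lens is out of the bin (distance between lens and bin_center above 0.06 m).
It fails at once if a bystander is disturbed (distance of any of flat_case, viewer from where it was at the start of the episode above 0.03 m).
It also fails if it takes over 58 s, if anything falls off the work surface, if the arm or the gripper's body presses on something with over 40 N, if the wrist force passes 120 N, or if a joint passes its speed limit or range.

### The arm

A 6-joint arm with a two-finger parallel gripper is mounted at the origin on a cart in front of the work surface, level with it; the furniture and walls round the work are solid. World frame = base frame: x ahead of the robot, y to its left, z up, the work surface at z = 0. Lengths are in m, angles in degrees, forces in N, time in s.
With the tool pointing down it reaches from about 0.3 to 0.75 m from the base axis. Payload 8.5 kg.
Tool frame: the origin (TCP) lies midway between the tips of the shut fingers; the grasp point (between the pads) lies 19 mm behind it; y points along the fingers, z is the direction in which the jaws open and shut, and the axes are right-handed (so a half turn about y gives the same grasp; the last joint's range is limited). The gripper opens to 85 mm and grips with 20 to 120 N. Pads are 22 mm wide; open, the fingers measure 114 mm over their backs; the gripper's body (76 mm by 85 mm) begins 54 mm behind the grasp point. The pads swing forward as they close: fully open they stand 13 mm farther back than shut.
Start: joints at [-83.612, 21.807, 74.336, -0, 83.858, -12.336], TCP at [0.177, -0.521, 0.231] pointing down, gripper open.
Joint ranges: [-178.18, 178.18], [-50.72, 133.34], [12.68, 142.11], [-81.47, 261.47], [9.98, 163.14], [-165.26, 165.26]. Speed limits (degrees/s): [136.94, 136.94, 180, 180, 180, 180].

### API

Orientations are given as a 3x3 rotation matrix whose columns are the frame's x, y, z axes.
In Python, from rig import status, imaging, job gives the robot as it stands. The module is installed in compiled form; this text tells all that it offers.
- The arm moves only by the tool jog_arm, never from a script. Its argument "rows" is a list of rows, each an object of numbers: "hand": the opening, from 0 (shut) to 1 (fully open); "dx", "dy", "dz": the shift along the tool's x, y, z in cm; "ax", "ay", "az": the turn, a rotation vector about the tool's x, y, z in degrees. In form: [{"hand": .., "dx": .., "dy": .., "dz": .., "ax": .., "ay": .., "az": ..}, ...]. A call has exactly 5 rows; each row shifts and turns the commanded pose from where the row before left it, along the tool's axes as they then stand; what a row does not reach is not made up. A row lasts 1/12 s, in which the tool goes at most 41.7 mm and 7.16 degrees, less where a joint would pass 70% of its speed; a pose out of reach is approached as far as the arm can. A call is refused whole if a number of a shift passes 4.17 or a number of a turn 7.16, either way. A call with a gripper value outside its range is refused whole. The fingers move at their own pace and stop on an object; "newtons" is the grip in N (left out, the last holds). Time passes only in rows, so rows that do not move let the fingers close, or fill a call up. It gives the time, the measured TCP pose, the force and the opening at its end, in the units of the state.
- status.observe(): the state, without advancing time (a new reading comes with each control period).
- imaging.get_image(name): name is "scene" or "top"; returns the picture (420x560x3 uint8, red, green, blue); there is no depth.
- imaging.camera_model(name): a dict with "K" (3x3 intrinsics, pixels), "position" and "rotation" of the camera in the world. Camera axes: x right, y down, z forward; pixel columns grow to the right and rows downward; lengths in m; the calibration is good to about 2 mm. A picture is of the moment at which its call begins. camera_model takes no time and is no camera call.
- job.close_job(): hands the job in, once; it reports no verdict.
The state is a dict: "time_s": time; "q": joint angles; "qvel": joint speeds; "joint_efforts": joint torques, N m; "position": TCP position; "tool_rot": TCP orientation; "ft_force": force on the tool from outside, world axes, zero at the start; "wrist_torque": the same for the moment, N m; "grip_width": finger opening in m.
Only numpy, scipy, OpenCV 4.12 (cv2) and the standard library are available. Lean on these libraries where they do the work, as an engineer would, in place of code of your own. Each camera call takes 0.05 s, during which the arm holds its last target.

## Working session

There is one attempt and no reset: what is moved stays moved. The work goes in short steps, Python scripts to look and compute and a tool call to move; the robot and the scene stay as the last step left them, time stands still between calls to the robot, and variables do not carry over. Pictures are saved under pics/ and viewed, and the job is handed in when it is done.

Besides the shell and the picture viewer there is one more tool, called after "Emit:" as name(argument=value, ...), one argument or row to a line, values as JSON. jog_arm: Moves the arm, as the interface text tells. Its arguments: {"type":"object","properties":{"rows":{"type":"array"},"newtons":{"type":"number"}},"required":["rows"]}

```bash
mkdir -p pics
python3 - <<'E'
from rig import status, imaging, job
import cv2
s=status.observe(); print(s)
for n in("scene","top"):
    im=imaging.get_image(n); cv2.imwrite(f"pics/{n}0.png",im[:,:,::-1]); m=imaging.camera_model(n); print(n,m)
E
```

```text
{'time_s': 0.0, 'q': array([-8.36130333e+01,  2.18422170e+01,  7.43855009e+01, -2.84944000e-04,
        8.38588397e+01, -1.23351786e+01]), 'qvel': array([-0.05978508,  0.08192237,  0.04253639, -0.06463327,  0.01950617,
       -0.08171275]), 'joint_efforts': array([ 2.99851126e-04, -4.48458946e+01, -2.31282502e+01, -8.86669341e-05,
        4.76228044e-03,  2.81831382e-05]), 'position': array([ 0.17650646, -0.52059247,  0.23069589]), 'tool_rot': array([[-9.47086143e-01, -1.72970336e-04,  3.20979450e-01],
       [-3.20979340e-01,  1.50078901e-03, -9.47085007e-01],
       [-3.17904819e-04, -9.99998859e-01, -1.47689638e-03]]), 'ft_force': array([-0.19836784, -0.51165936, -0.36695477]), 'wrist_torque': array([ 0.05329587, -0.02767013,  0.04215433]), 'grip_width': 0.08549477361114191}
scene {'K': array([[413.31108652,   0.        , 276.88387147],
       [  0.        , 413.31108652, 199.91384445],
       [  0.        ,   0.        ,   1.        ]]), 'position': array([ 0.13302966, -0.90435859,  0.88762722]), 'rotation': array([[ 0.88159012, -0.30122527,  0.36340362],
       [-0.47200082, -0.56870466,  0.67363955],
       [ 0.00375208, -0.76540078, -0.64354298]])}
top {'K': array([[455.04775587,   0.        , 279.61718493],
       [  0.        , 455.04775587, 207.04188977],
       [  0.        ,   0.        ,   1.        ]]), 'position': array([ 0.51159226, -0.11299684,  1.19558219]), 'rotation': array([[ 0.00916741, -0.999279  ,  0.03684335],
       [-0.99995404, -0.00905773,  0.00314269],
       [-0.00280671, -0.03687047, -0.99931611]])}
```

View pics/scene0.png

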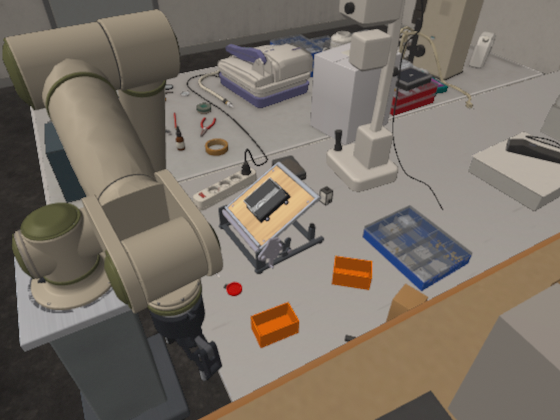

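View pics/top0.png

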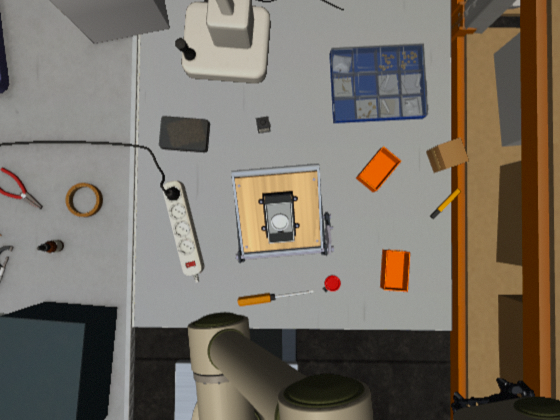

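Run:
```python
import cv2
a=cv2.imread("pics/top0.png")[150:280,220:350]; cv2.imwrite("pics/topz.png",cv2.resize(a,None,fx=4.6,fy=4.6,interpolation=cv2.INTER_CUBIC))
a=cv2.imread("pics/scene0.png")[150:280,200:350]; cv2.imwrite("pics/scenez.png",cv2.resize(a,None,fx=4.6,fy=4.6,interpolation=cv2.INTER_CUBIC))
```

```text
(no output)
```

View pics/topz.png

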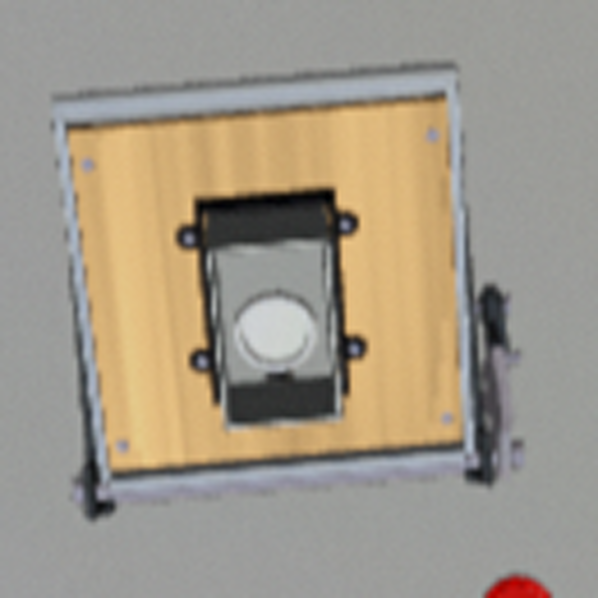

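View pics/scenez.png

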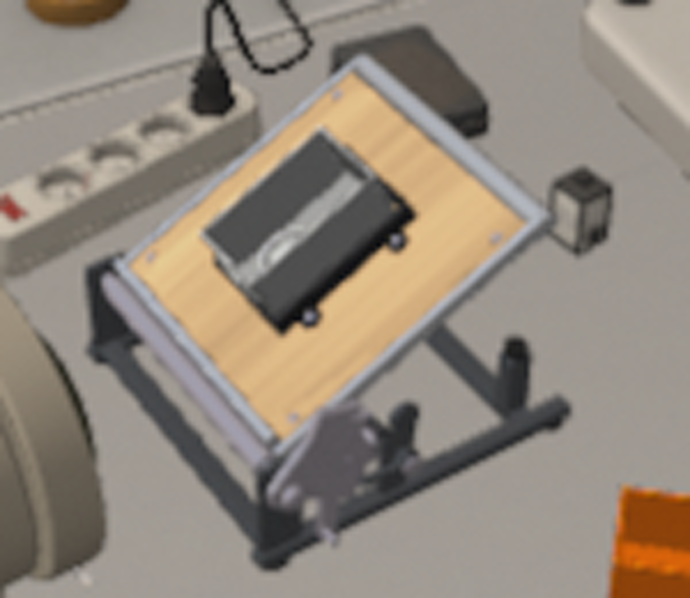

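```bash
cat > h.py <<'E'
import numpy as np, cv2
from rig import status, imaging
def ray(n,p):
    m=imaging.camera_model(n); K=m["K"]; d=m["rotation"]@np.linalg.solve(K,[p[0],p[1],1.]); return m["position"],d/np.linalg.norm(d)
def tri(pt,ps):
    A=np.zeros((3,3));b=np.zeros(3);R=[]
    for n,p in (("top",pt),("scene",ps)):
        o,d=ray(n,p);P=np.eye(3)-np.outer(d,d);A+=P;b+=P@o;R.append((o,P))
    x=np.linalg.solve(A,b); return x,[np.linalg.norm(P@(x-o)) for o,P in R]
def plane(n,p,z):
    o,d=ray(n,p); return o+d*(z-o[2])/d[2]
def proj(n,X):
    m=imaging.camera_model(n); c=m["rotation"].T@(np.asarray(X)-m["position"]); u=m["K"]@c; return u[:2]/u[2]
E
python3 - <<'E'
from h import *
T=lambda x,y:((x+.5)/4.6-.5+220,(y+.5)/4.6-.5+150)
S=lambda x,y:((x+.5)/4.6-.5+200,(y+.5)/4.6-.5+150)
np.set_printoptions(precision=4,suppress=True)
D={}
for k,t,s in [("FL",(88,165),(337,97)),("FR",(433,135),(496,239)),("NL",(124,446),(152,259)),("NR",(448,419),(294,416)),("fFR",(347,223),(397,241)),("fNR",(355,348),(310,316)),("railL",(54,98),(358,55)),("railR",(458,66),(550,213))]:
    x,e=tri(T(*t),S(*s)); D[k]=x; print(k,x,np.array(e))
yv=(D["FL"]-D["FR"]+D["NL"]-D["NR"]);yv/=np.linalg.norm(yv)
xv=(D["FL"]+D["FR"]-D["NL"]-D["NR"]);L=np.linalg.norm(xv)/2;xv/=np.linalg.norm(xv)
zv=np.cross(xv,yv); print(yv,xv,zv,L,np.linalg.norm(D["FL"]-D["FR"]))
c=sum(D[k] for k in("FL","FR","NL","NR"))/4;print("c",c, "tilt",np.arcsin(xv[2]))
for z in (.1,): 
  for k,t in [("viewer",(263,124)),("case",(184,134))]: print(k,plane("top",t,.03))
print([ (k,plane("top",p,0.)) for k,p in dict(or1=(378,169),or2=(395,270),red=(332,284),sd=(255,300),brown=(447,155),yel=(445,204),edge=(455,200),near=(300,328)).items()])
E
```

```text
FL [ 0.5982 -0.0159  0.1586] [0. 0.]
FR [ 0.6147 -0.1871  0.1592] [0. 0.]
NL [ 0.4559 -0.0302  0.0879] [0.0003 0.0003]
NR [ 0.4719 -0.201   0.0909] [0.0004 0.0004]
fFR [ 0.5713 -0.1451  0.1435] [0.0001 0.0001]
fNR [ 0.5086 -0.1508  0.1135] [0.0001 0.0001]
railL [0.6269 0.0015 0.1721] [0.0035 0.0035]
railR [ 0.6461 -0.1974  0.1748] [0.0012 0.0012]
[-0.0944  0.9955 -0.0103] [0.8952 0.0888 0.4366] [-0.4356 -0.032   0.8996] 0.15923465350130453 0.17198698396811612
c [ 0.5352 -0.1085  0.1242] tilt 0.4518657055545374
viewer [ 0.7686 -0.0645  0.03  ]
case [0.7409 0.1391 0.03  ]
[('or1', array([ 0.6584, -0.3676,  0.    ])), ('or2', array([ 0.3937, -0.4123,  0.    ])), ('red', array([ 0.3558, -0.2479,  0.    ])), ('sd', array([ 0.3123, -0.0472,  0.    ])), ('brown', array([ 0.697 , -0.5494,  0.    ])), ('yel', array([ 0.5676, -0.5436, -0.    ])), ('edge', array([ 0.5784, -0.5699,  0.    ])), ('near', array([ 0.2411, -0.1652,  0.    ]))]
```

```bash
cat >> h.py <<'E'
H=np.array([.440,-.118,.068]); hx=np.array([.9955,.0945,0]); hy=np.array([-.0945,.9955,0]); hz=np.array([0,0,1.])
th=0.46
def axes(th): return np.cos(th)*hx+np.sin(th)*hz, hy, -np.sin(th)*hx+np.cos(th)*hz
E
python3 - <<'E'
from h import *
np.set_printoptions(precision=1,suppress=True)
T=lambda x,y:((x+.5)/4.6-.5+220,(y+.5)/4.6-.5+150)
S=lambda x,y:((x+.5)/4.6-.5+200,(y+.5)/4.6-.5+150)
for th in(.452,.47):
  bx,by,bz=axes(th);B=np.array([bx,by,bz])
  def on(n,p,h):
    o,d=ray(n,p); t=(h-(o-H)@bz)/(d@bz); return B@(o+t*d-H)*1e3
  for t in [(88,165),(433,135),(124,446),(448,419),(188,238),(347,223),(203,361),(355,348)]: print(t,on("top",T(*t),.008))
  for t in [(226,427),(342,417),(197,200),(335,190)]: print("rim top",t,on("top",T(*t),.058))
  for t in [(205,238),(323,132),(384,180)]: print("rim scene",t,on("scene",S(*t),.058))
  for s,h in((62,58),(162,58)):
    for y in(30,-30):
      X=H+B.T@np.array([s,y,h])/1e3; p=proj("top",X);q=proj("scene",X); print(s,y,(p-[220,150]+.5)*4.6,(q-[200,150]+.5)*4.6)
E
```

```text
(88, 165) [189.8  86.7   8. ]
(433, 135) [190.  -85.4   8. ]
(124, 446) [30.5 85.9  8. ]
(448, 419) [ 30.  -85.6   8. ]
(188, 238) [146.  41.   8.]
(347, 223) [146.7 -39.7   8. ]
(203, 361) [76.3 39.9  8. ]
(355, 348) [ 76.3 -39.3   8. ]
rim top (226, 427) [63.3 29.7 58. ]
rim top (342, 417) [ 63.3 -28.5  58. ]
rim top (197, 200) [186.2  32.7  58. ]
rim top (335, 190) [185.3 -33.1  58. ]
rim scene (205, 238) [62.  22.9 58. ]
rim scene (323, 132) [158.4  25.7  58. ]
rim scene (384, 180) [162.2 -35.2  58. ]
62 30 [226.1 429.8] [199.6 232.1]
62 -30 [345.7 419.5] [251.  287.3]
162 30 [207.9 246.6] [324.1 125.2]
162 -30 [332.3 236. ] [379.2 176.2]
(88, 165) [191.3  86.4   8. ]
(433, 135) [191.5 -85.1   8. ]
(124, 446) [30.9 85.9  8. ]
(448, 419) [ 30.4 -85.6   8. ]
(188, 238) [147.3  40.9   8. ]
(347, 223) [148.  -39.6   8. ]
(203, 361) [77.1 39.8  8. ]
(355, 348) [ 77.1 -39.2   8. ]
rim top (226, 427) [64.9 29.7 58. ]
rim top (342, 417) [ 65.  -28.4  58. ]
rim top (197, 200) [188.7  32.6  58. ]
rim top (335, 190) [187.7 -33.   58. ]
rim scene (205, 238) [63.  21.8 58. ]
rim scene (323, 132) [159.   23.1  58. ]
rim scene (384, 180) [162.8 -37.7  58. ]
62 30 [226.3 432.7] [197.5 232.3]
62 -30 [346.  422.4] [248.9 287.5]
162 30 [208.1 251.1] [321.  123.5]
162 -30 [332.8 240.4] [376.2 174.6]
```

Run:
```python
import cv2
a=cv2.imread("pics/top0.png")[185:250,255:310]; cv2.imwrite("pics/topy.png",cv2.resize(a,None,fx=9,fy=9,interpolation=cv2.INTER_CUBIC))
a=cv2.imread("pics/scene0.png")[170:230,235:300]; cv2.imwrite("pics/sceney.png",cv2.resize(a,None,fx=9,fy=9,interpolation=cv2.INTER_CUBIC))
```

```text
(no output)
```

View pics/topy.png

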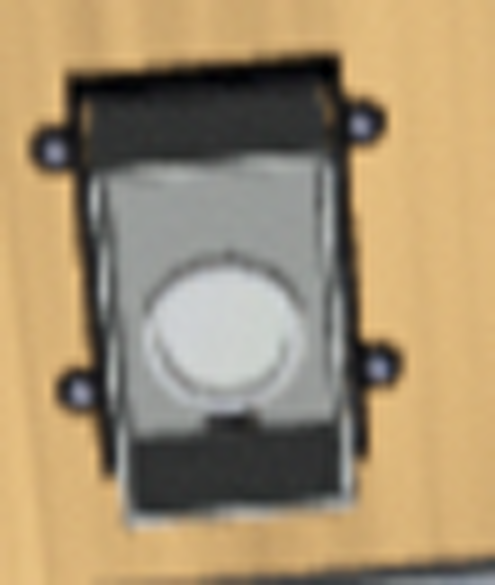

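View pics/sceney.png

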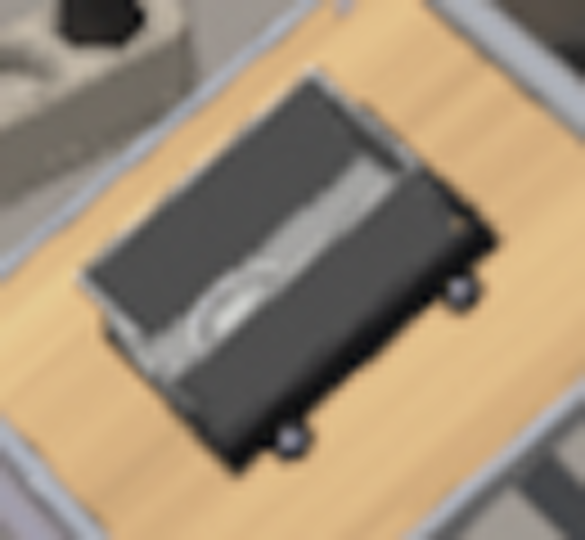

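Run:
```python
from h import *
np.set_printoptions(precision=4,suppress=True)
T=lambda x,y:((x+.5)/9-.5+255,(y+.5)/9-.5+185)
S=lambda x,y:((x+.5)/9-.5+235,(y+.5)/9-.5+170)
P=[]
for t,s in [((128,522),(83,273)),((353,500),(170,383)),((103,168),(314,70)),((330,150),(412,165))]:
    x,e=tri(T(*t),S(*s)); P.append(x); print(x,e[0])
c=np.mean(P,0)
th=.465;bx,by,bz=axes(th);B=np.array([bx,by,bz]);print("rim c",c,"local",B@(c-H))
# target grasp
from scipy.spatial.transform import Rotation as R
tz=-hy;ty=-bz;tx=np.cross(ty,tz);Rt=np.array([tx,ty,tz]).T
s=status.observe();print(Rt)
rv=R.from_matrix(s["tool_rot"].T@Rt).as_rotvec(degrees=True);print("rotvec tool",rv)
```

```text
[ 0.469  -0.0859  0.1473] 0.0007810185750162995
[ 0.4735 -0.1426  0.1447] 0.001009242379738982
[ 0.5557 -0.0791  0.1908] 0.0012865491145795706
[ 0.5604 -0.1347  0.1904] 0.0015132665751052686
rim c [ 0.5146 -0.1106  0.1683] local [0.112  0.0003 0.056 ]
[[-0.8898  0.4464  0.0945]
 [-0.0845  0.0424 -0.9955]
 [-0.4484 -0.8938 -0.    ]]
rotvec tool [ 3.1645 13.0442 26.5143]
```

```bash
cat >> h.py <<'E'
from scipy.spatial.transform import Rotation as Ro
import json
def plan(P,Rt,N,R0=None,P0=None,r=2,hand=None):
    s=status.observe()
    R0=s["tool_rot"] if R0 is None else R0; P0=s["position"] if P0 is None else P0
    rv=Ro.from_matrix(R0.T@Rt).as_rotvec(degrees=True)/N; d=(np.asarray(P)-P0)*100/N
    R=Ro.from_matrix(R0); out=[]
    for i in range(N):
        v=R.inv().apply(d); w=rv
        row=dict(zip(("dx","dy","dz","ax","ay","az"),[round(float(a),r) for a in v]+[round(float(a),1) for a in w]))
        row={k:x for k,x in row.items() if abs(x)>1e-9}
        if hand is not None: row["hand"]=hand
        out.append(row); R=R*Ro.from_rotvec(rv,degrees=True)
    for i in range(0,N,5): print(json.dumps(out[i:i+5]))
def toolrot(ty,tz):
    ty=ty/np.linalg.norm(ty); tz=tz-ty*(ty@tz); tz/=np.linalg.norm(tz); return np.array([np.cross(ty,tz),ty,tz]).T
RIM=np.array([.5146,-.1106,.1685]); BX,BY,BZ=axes(.468)
RG=toolrot(-BZ,-hy)
def err(P,Rt):
    s=status.observe(); e=s["tool_rot"].T@(np.asarray(P)-s["position"])*100; w=Ro.from_matrix(s["tool_rot"].T@Rt).as_rotvec(degrees=True)
    print("t",s["time_s"],"pos",s["position"].round(4),"tool err cm",e.round(2),"deg",w.round(2),"F",s["ft_force"].round(1),"w",round(s["grip_width"],4))
E
python3 -c "
from h import *
plan(RIM+.05*BZ,RG,15)"
```

```text
[{"dx": -2.87, "dy": 0.12, "dz": -1.9, "ax": 0.2, "ay": 0.9, "az": 1.8}, {"dx": -2.83, "dy": 0.2, "dz": -1.94, "ax": 0.2, "ay": 0.9, "az": 1.8}, {"dx": -2.79, "dy": 0.28, "dz": -1.99, "ax": 0.2, "ay": 0.9, "az": 1.8}, {"dx": -2.75, "dy": 0.36, "dz": -2.03, "ax": 0.2, "ay": 0.9, "az": 1.8}, {"dx": -2.71, "dy": 0.44, "dz": -2.07, "ax": 0.2, "ay": 0.9, "az": 1.8}]
[{"dx": -2.66, "dy": 0.51, "dz": -2.12, "ax": 0.2, "ay": 0.9, "az": 1.8}, {"dx": -2.61, "dy": 0.59, "dz": -2.16, "ax": 0.2, "ay": 0.9, "az": 1.8}, {"dx": -2.56, "dy": 0.66, "dz": -2.2, "ax": 0.2, "ay": 0.9, "az": 1.8}, {"dx": -2.51, "dy": 0.73, "dz": -2.24, "ax": 0.2, "ay": 0.9, "az": 1.8}, {"dx": -2.45, "dy": 0.8, "dz": -2.28, "ax": 0.2, "ay": 0.9, "az": 1.8}]
[{"dx": -2.39, "dy": 0.87, "dz": -2.32, "ax": 0.2, "ay": 0.9, "az": 1.8}, {"dx": -2.32, "dy": 0.93, "dz": -2.36, "ax": 0.2, "ay": 0.9, "az": 1.8}, {"dx": -2.26, "dy": 0.99, "dz": -2.4, "ax": 0.2, "ay": 0.9, "az": 1.8}, {"dx": -2.19, "dy": 1.05, "dz": -2.44, "ax": 0.2, "ay": 0.9, "az": 1.8}, {"dx": -2.12, "dy": 1.11, "dz": -2.47, "ax": 0.2, "ay": 0.9, "az": 1.8}]
```

Emit:
jog_arm(
  rows=[
    {"hand": 1, "dx": -2.9, "dy": 0, "dz": -1.9, "ax": 0.2, "ay": 0.9, "az": 1.8},
    {"hand": 1, "dx": -2.8, "dy": 0, "dz": -1.9, "ax": 0.2, "ay": 0.9, "az": 1.8},
    {"hand": 1, "dx": -2.8, "dy": 0.1, "dz": -2.0, "ax": 0.2, "ay": 0.9, "az": 1.8},
    {"hand": 1, "dx": -2.8, "dy": 0.2, "dz": -2.0, "ax": 0.2, "ay": 0.9, "az": 1.8},
    {"hand": 1, "dx": -2.7, "dy": 0.3, "dz": -2.1, "ax": 0.2, "ay": 0.9, "az": 1.8},
  ],
)

```text
time_s: 0.52
position: [0.2827, -0.3839, 0.2333]
tool_rot: [[-0.957, 0.156, 0.244], [-0.242, 0.029, -0.97], [-0.159, -0.987, 0.011]]
ft_force: [-0.4, -0.4, 0.9]
grip_width: 0.0853
```

Emit:
jog_arm(
  rows=[
    {"hand": 1, "dx": -2.7, "dy": 0.4, "dz": -2.1, "ax": 0.2, "ay": 0.9, "az": 1.8},
    {"hand": 1, "dx": -2.6, "dy": 0.5, "dz": -2.2, "ax": 0.2, "ay": 0.9, "az": 1.8},
    {"hand": 1, "dx": -2.6, "dy": 0.6, "dz": -2.2, "ax": 0.2, "ay": 0.9, "az": 1.8},
    {"hand": 1, "dx": -2.5, "dy": 0.7, "dz": -2.2, "ax": 0.2, "ay": 0.9, "az": 1.8},
    {"hand": 1, "dx": -2.5, "dy": 0.8, "dz": -2.3, "ax": 0.2, "ay": 0.9, "az": 1.8},
  ],
)

```text
time_s: 0.93
position: [0.3887, -0.2481, 0.231]
tool_rot: [[-0.937, 0.309, 0.165], [-0.159, 0.043, -0.986], [-0.312, -0.95, 0.009]]
ft_force: [0.4, 0.1, -0.8]
grip_width: 0.085
```

```bash
python3 -c "
from h import *
err(RIM+.05*BZ,RG)
plan(RIM+.05*BZ,RG,5)"
```

```text
t 0.9333 pos [ 0.3887 -0.2481  0.231 ] tool err cm [-11.29   5.47 -11.67] deg [1.07 3.96 8.62] F [ 0.4  0.1 -0.8] w 0.085
[{"dx": -2.26, "dy": 1.09, "dz": -2.33, "ax": 0.2, "ay": 0.8, "az": 1.7}, {"dx": -2.19, "dy": 1.15, "dz": -2.37, "ax": 0.2, "ay": 0.8, "az": 1.7}, {"dx": -2.12, "dy": 1.21, "dz": -2.4, "ax": 0.2, "ay": 0.8, "az": 1.7}, {"dx": -2.05, "dy": 1.26, "dz": -2.44, "ax": 0.2, "ay": 0.8, "az": 1.7}, {"dx": -1.98, "dy": 1.31, "dz": -2.47, "ax": 0.2, "ay": 0.8, "az": 1.7}]
```

Emit:
jog_arm(
  rows=[
    {"hand": 1, "dx": -2.3, "dy": 1.0, "dz": -2.3, "ax": 0.2, "ay": 0.8, "az": 1.7},
    {"hand": 1, "dx": -2.2, "dy": 1.0, "dz": -2.4, "ax": 0.2, "ay": 0.8, "az": 1.7},
    {"hand": 1, "dx": -2.1, "dy": 1.0, "dz": -2.4, "ax": 0.2, "ay": 0.8, "az": 1.7},
    {"hand": 1, "dx": -2.0, "dy": 1.2, "dz": -2.4, "ax": 0.2, "ay": 0.8, "az": 1.7},
    {"hand": 1, "dx": -1.5, "dy": 1.2, "dz": -2.0, "ax": 0.2, "ay": 0.8, "az": 1.7},
  ],
)

```text
time_s: 1.35
position: [0.4859, -0.1179, 0.2167]
tool_rot: [[-0.889, 0.447, 0.095], [-0.085, 0.044, -0.995], [-0.449, -0.893, -0.001]]
ft_force: [-0.2, -0.9, -0.2]
grip_width: 0.0853
```

```bash
python3 -c "
from h import *
import cv2
err(RIM+.05*BZ,RG)
for n in ('scene','top'): cv2.imwrite(f'pics/{n}1.png',imaging.get_image(n)[:,:,::-1])
err(RIM+.05*BZ,RG)
"
```

```text
t 1.35 pos [ 0.4859 -0.1179  0.2167] tool err cm [-0.44  0.63 -0.46] deg [0.08 0.02 0.1 ] F [-0.2 -0.9 -0.2] w 0.0853
t 1.45 pos [ 0.4853 -0.1165  0.2156] tool err cm [-0.54  0.54 -0.31] deg [0.27 0.17 0.26] F [ 0.5 -0.4  0.2] w 0.0853
```

View pics/scene1.png

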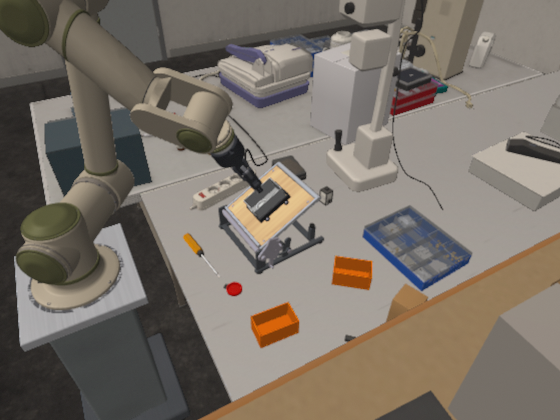

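Emit:
jog_arm(
  rows=[
    {"hand": 1, "dx": -0.5, "dy": 1.0, "dz": -0.3, "ax": 0.2, "ay": 0.2, "az": 0.2},
    {"hand": 1, "dy": 2},
    {"hand": 1, "dy": 2},
    {"hand": 1, "dy": 0.5},
    {"hand": 1},
  ],
)

```text
invalid input at $.rows[1]: expected keys hand, dx, dy, dz, ax, ay, az
```

```bash
python3 -c "
from h import *
import cv2
err(RIM-.035*BZ,RG)
for n in ('scene','top'): 
    a=imaging.get_image(n)[130:260,200:340,::-1]; cv2.imwrite(f'pics/{n}2.png',cv2.resize(a,None,fx=4.3,fy=4.3,interpolation=cv2.INTER_CUBIC))
"
```

```text
t 1.45 pos [ 0.4853 -0.1165  0.2156] tool err cm [-0.57  9.04 -0.27] deg [0.27 0.17 0.26] F [ 0.5 -0.4  0.2] w 0.0853
```

View pics/scene2.png

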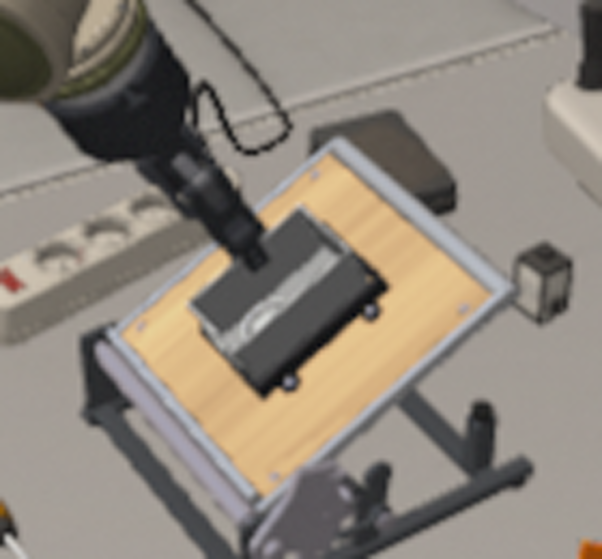

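View pics/top2.png

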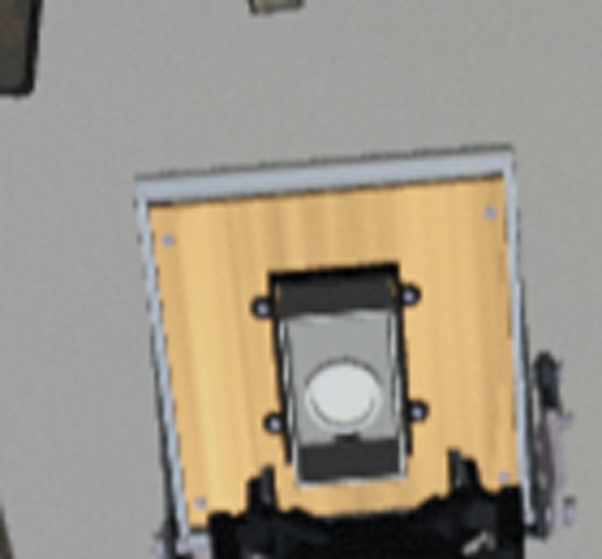

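Emit:
jog_arm(
  rows=[
    {"hand": 1, "dx": -0.5, "dy": 1.0, "dz": -0.3, "ax": 0.2, "ay": 0.2, "az": 0.2},
    {"hand": 1, "dx": 0, "dy": 2, "dz": 0, "ax": 0, "ay": 0, "az": 0},
    {"hand": 1, "dx": 0, "dy": 2, "dz": 0, "ax": 0, "ay": 0, "az": 0},
    {"hand": 1, "dx": 0, "dy": 0.5, "dz": 0, "ax": 0, "ay": 0, "az": 0},
    {"hand": 1, "dx": 0, "dy": 0, "dz": 0, "ax": 0, "ay": 0, "az": 0},
  ],
)

```text
time_s: 1.97
position: [0.5136, -0.1149, 0.1689]
tool_rot: [[-0.89, 0.447, 0.09], [-0.08, 0.041, -0.996], [-0.449, -0.893, -0.0]]
ft_force: [-0.1, 0.8, 0.5]
grip_width: 0.0856
```

```bash
python3 -c "
from h import *
import cv2
err(RIM-.035*BZ,RG)
for n in ('scene','top'): 
    a=imaging.get_image(n)[130:260,200:340,::-1]; cv2.imwrite(f'pics/{n}3.png',cv2.resize(a,None,fx=4.3,fy=4.3,interpolation=cv2.INTER_CUBIC))
"
```

```text
t 1.9667 pos [ 0.5136 -0.1149  0.1689] tool err cm [-0.12  3.6  -0.42] deg [-0.09 -0.23  0.13] F [-0.1  0.8  0.5] w 0.0856
```

View pics/scene3.png

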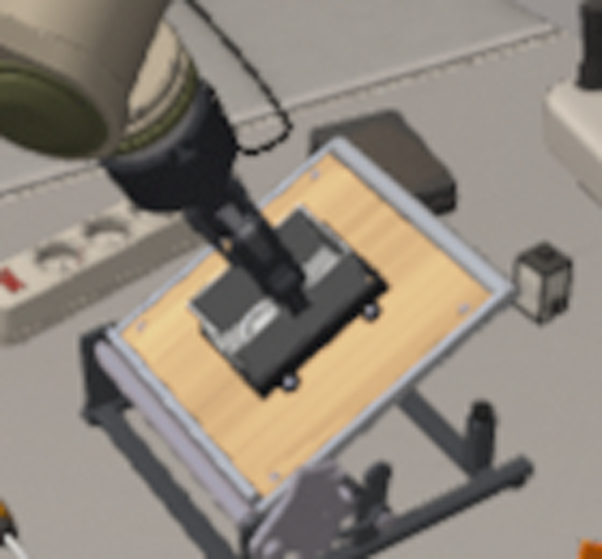

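View pics/top3.png

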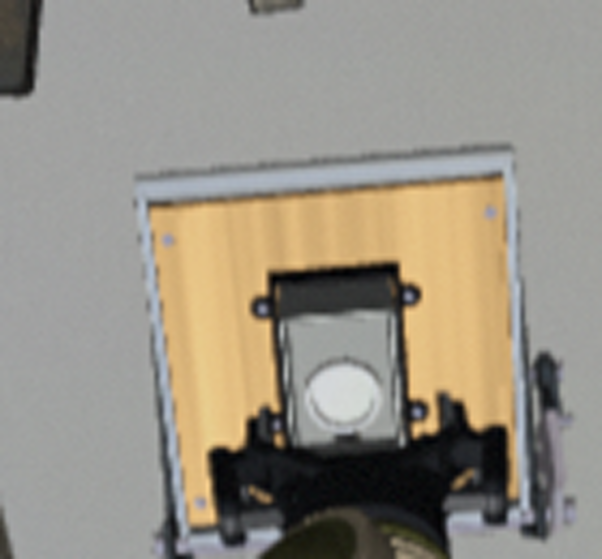

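Emit:
jog_arm(
  rows=[
    {"hand": 1, "dx": -0.1, "dy": 0.3, "dz": -0.4, "ax": 0, "ay": -0.2, "az": 0.1},
    {"hand": 1, "dx": 0, "dy": 1.0, "dz": 0, "ax": 0, "ay": 0, "az": 0},
    {"hand": 1, "dx": 0, "dy": 1.0, "dz": 0, "ax": 0, "ay": 0, "az": 0},
    {"hand": 1, "dx": 0, "dy": 1.0, "dz": 0, "ax": 0, "ay": 0, "az": 0},
    {"hand": 1, "dx": 0, "dy": 0.3, "dz": 0, "ax": 0, "ay": 0, "az": 0},
  ],
)

```text
time_s: 2.48
position: [0.5308, -0.1083, 0.1364]
tool_rot: [[-0.889, 0.449, 0.094], [-0.085, 0.042, -0.996], [-0.451, -0.893, 0.001]]
ft_force: [-0.7, 0.3, -0.1]
grip_width: 0.0855
```

```bash
python3 -c "
from h import *
import cv2
for n in ('scene','top'): 
    a=imaging.get_image(n)[130:260,200:340,::-1]; cv2.imwrite(f'pics/{n}4.png',cv2.resize(a,None,fx=4.3,fy=4.3,interpolation=cv2.INTER_CUBIC))
err(RIM-.035*BZ,RG)
"
```

```text
t 2.5833 pos [ 0.5307 -0.1084  0.1371] tool err cm [ 0.03 -0.03  0.06] deg [-0.07  0.03 -0.01] F [-0.4  0.  -1.5] w 0.0854
```

View pics/scene4.png

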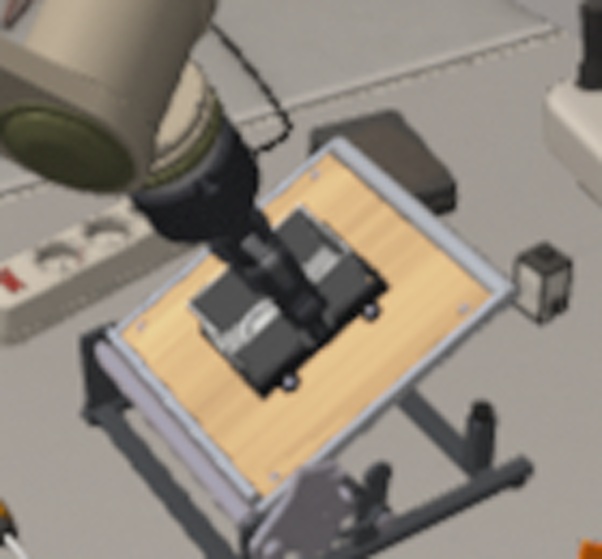

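View pics/top4.png

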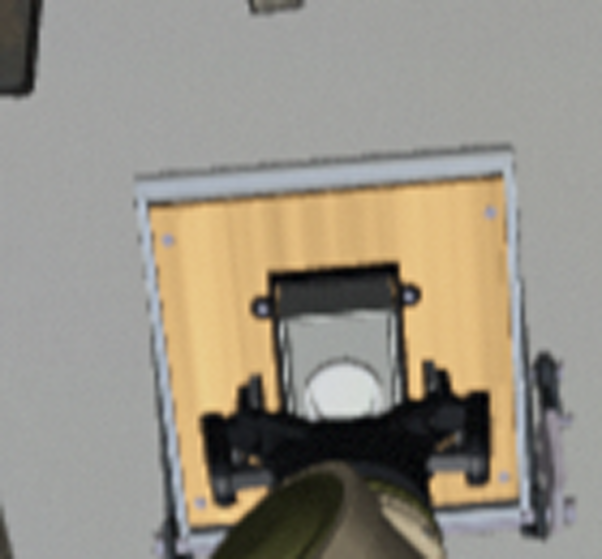

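Emit:
jog_arm(
  newtons=40,
  rows=[
    {"hand": 0, "dx": 0, "dy": 0, "dz": 0, "ax": 0, "ay": 0, "az": 0},
    {"hand": 0, "dx": 0, "dy": 0, "dz": 0, "ax": 0, "ay": 0, "az": 0},
    {"hand": 0, "dx": 0, "dy": 0, "dz": 0, "ax": 0, "ay": 0, "az": 0},
    {"hand": 0, "dx": 0, "dy": 0, "dz": 0, "ax": 0, "ay": 0, "az": 0},
    {"hand": 0, "dx": 0, "dy": 0, "dz": 0, "ax": 0, "ay": 0, "az": 0},
  ],
)

```text
time_s: 3.0
position: [0.5307, -0.1087, 0.1386]
tool_rot: [[-0.887, 0.451, 0.094], [-0.085, 0.04, -0.996], [-0.453, -0.891, 0.003]]
ft_force: [-0.7, 0.2, 2.3]
grip_width: 0.0596
```

```bash
python3 -c "
from h import *
err(RIM-.035*BZ,RG)
"
```

```text
t 3.0 pos [ 0.5307 -0.1087  0.1386] tool err cm [0.1  0.1  0.03] deg [-0.16  0.04 -0.13] F [-0.7  0.2  2.3] w 0.0596
```

Gripped at 59.6 mm. Lift square to the board, slowly at first.

Emit:
jog_arm(
  rows=[
    {"hand": 0, "dx": 0, "dy": -0.4, "dz": 0, "ax": 0, "ay": 0, "az": 0},
    {"hand": 0, "dx": 0, "dy": -0.4, "dz": 0, "ax": 0, "ay": 0, "az": 0},
    {"hand": 0, "dx": 0, "dy": -0.5, "dz": 0, "ax": 0, "ay": 0, "az": 0},
    {"hand": 0, "dx": 0, "dy": -0.5, "dz": 0, "ax": 0, "ay": 0, "az": 0},
    {"hand": 0, "dx": 0, "dy": -0.5, "dz": 0, "ax": 0, "ay": 0, "az": 0},
  ],
)

```text
time_s: 3.42
position: [0.5197, -0.1095, 0.159]
tool_rot: [[-0.888, 0.45, 0.094], [-0.085, 0.041, -0.996], [-0.452, -0.892, 0.002]]
ft_force: [1.0, -0.5, -1.8]
grip_width: 0.0593
```

Emit:
jog_arm(
  rows=[
    {"hand": 0, "dx": 0, "dy": -1, "dz": 0, "ax": 0, "ay": 0, "az": 0},
    {"hand": 0, "dx": 0, "dy": -1.5, "dz": 0, "ax": 0, "ay": 0, "az": 0},
    {"hand": 0, "dx": 0, "dy": -1.5, "dz": 0, "ax": 0, "ay": 0, "az": 0},
    {"hand": 0, "dx": 0, "dy": -1.5, "dz": 0, "ax": 0, "ay": 0, "az": 0},
    {"hand": 0, "dx": 0, "dy": -0.5, "dz": 0, "ax": 0, "ay": 0, "az": 0},
  ],
)

```text
time_s: 3.83
position: [0.4926, -0.1122, 0.2143]
tool_rot: [[-0.887, 0.452, 0.094], [-0.085, 0.039, -0.996], [-0.454, -0.891, 0.004]]
ft_force: [0.7, -0.8, -0.8]
grip_width: 0.0593
```

```bash
python3 -c "
from h import *
import cv2
for n in ('scene','top'): 
    a=imaging.get_image(n)[110:280,170:370,::-1]; cv2.imwrite(f'pics/{n}5.png',cv2.resize(a,None,fx=3.5,fy=3.5,interpolation=cv2.INTER_CUBIC))
err(RIM+.04*BZ,RG)
"
```

```text
t 3.9333 pos [ 0.493  -0.1122  0.2132] tool err cm [0.08 0.96 0.04] deg [-0.22  0.05 -0.17] F [ 0.3  0.3 -1.6] w 0.0591
```

View pics/scene5.png

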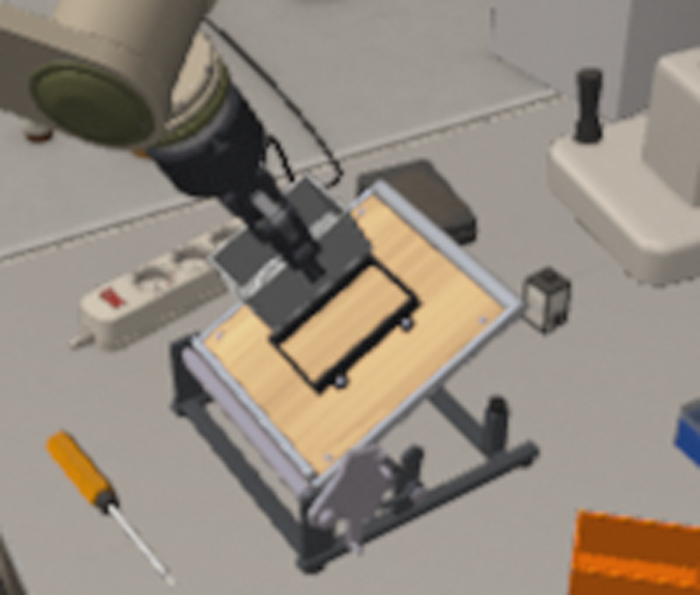

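View pics/top5.png

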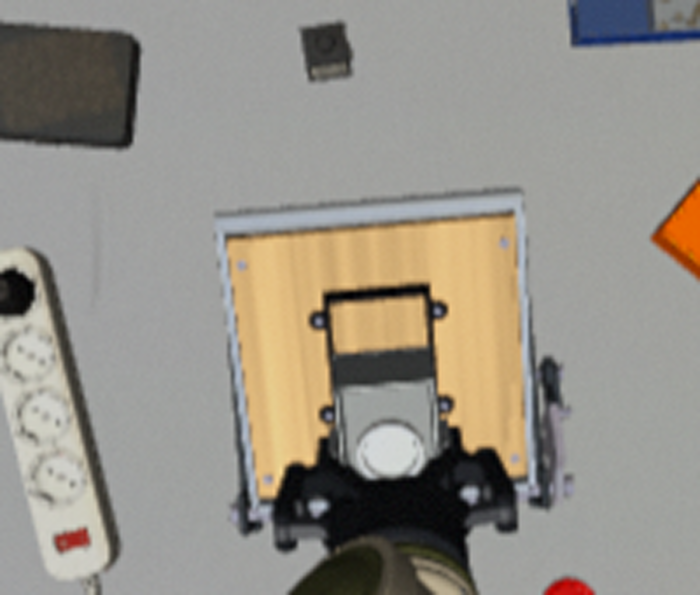

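```bash
cat >> h.py <<'E'
RD=toolrot(np.array([0,0,-1.]),-hy)
BP=np.array([.529,-.3155,.017])
def half(Ra,Rb,f=.5):
    return (Ro.from_matrix(Ra)*Ro.from_rotvec(f*Ro.from_matrix(Ra.T@Rb).as_rotvec())).as_matrix()
E
python3 -c "
from h import *
s=status.observe()
A=np.array([.5,-.118,.275]);RA=half(s['tool_rot'],RD,.4)
plan(A,RA,5)
plan([.529,-.3155,.22],RD,10,RA,A)
"
```

```text
[{"dx": -0.68, "dy": -1.04, "dz": 0.13, "az": -2.2}, {"dx": -0.64, "dy": -1.07, "dz": 0.13, "az": -2.2}, {"dx": -0.6, "dy": -1.09, "dz": 0.13, "az": -2.2}, {"dx": -0.55, "dy": -1.11, "dz": 0.13, "az": -2.2}, {"dx": -0.51, "dy": -1.13, "dz": 0.13, "az": -2.2}]
[{"dx": 0.06, "dy": 0.56, "dz": 1.99, "az": -1.6}, {"dx": 0.04, "dy": 0.56, "dz": 1.99, "az": -1.6}, {"dx": 0.02, "dy": 0.56, "dz": 1.99, "az": -1.6}, {"dx": 0.01, "dy": 0.56, "dz": 1.99, "az": -1.6}, {"dx": -0.01, "dy": 0.56, "dz": 1.99, "az": -1.6}]
[{"dx": -0.02, "dy": 0.56, "dz": 1.99, "az": -1.6}, {"dx": -0.04, "dy": 0.56, "dz": 1.99, "az": -1.6}, {"dx": -0.06, "dy": 0.56, "dz": 1.99, "az": -1.6}, {"dx": -0.07, "dy": 0.56, "dz": 1.99, "az": -1.6}, {"dx": -0.09, "dy": 0.55, "dz": 1.99, "az": -1.6}]
```

Emit:
jog_arm(
  rows=[
    {"hand": 0, "dx": -0.5, "dy": -0.8, "dz": 0, "ax": 0, "ay": 0, "az": -1.5},
    {"hand": 0, "dx": -0.7, "dy": -1.1, "dz": 0.1, "ax": 0, "ay": 0, "az": -2.2},
    {"hand": 0, "dx": -0.6, "dy": -1.1, "dz": 0.1, "ax": 0, "ay": 0, "az": -2.2},
    {"hand": 0, "dx": -0.6, "dy": -1.1, "dz": 0.2, "ax": 0, "ay": 0, "az": -2.2},
    {"hand": 0, "dx": -0.5, "dy": -1.1, "dz": 0.5, "ax": 0, "ay": 0, "az": -2.2},
  ],
)

```text
time_s: 4.35
position: [0.5004, -0.1198, 0.2713]
tool_rot: [[-0.955, 0.282, 0.094], [-0.091, 0.025, -0.996], [-0.283, -0.959, 0.002]]
ft_force: [0.4, 0.0, -1.2]
grip_width: 0.0596
```

Emit:
jog_arm(
  rows=[
    {"hand": 0, "dx": 0, "dy": 0, "dz": 1.2, "ax": 0, "ay": 0, "az": -1.7},
    {"hand": 0, "dx": 0, "dy": 0, "dz": 2, "ax": 0, "ay": 0, "az": -1.7},
    {"hand": 0, "dx": 0, "dy": 0, "dz": 2.2, "ax": 0, "ay": 0, "az": -1.7},
    {"hand": 0, "dx": 0, "dy": 0.5, "dz": 2.2, "ax": 0, "ay": 0, "az": -1.7},
    {"hand": 0, "dx": 0, "dy": 0.5, "dz": 2.2, "ax": 0, "ay": 0, "az": -1.7},
  ],
)

```text
time_s: 4.77
position: [0.5117, -0.2185, 0.2609]
tool_rot: [[-0.986, 0.138, 0.094], [-0.094, 0.011, -0.996], [-0.139, -0.99, 0.002]]
ft_force: [0.6, -0.7, -1.6]
grip_width: 0.0593
```

```bash
python3 -c "
from h import *
plan(BP+[0,0,.2],RD,5); err(BP+[0,0,.2],RD)
"
```

```text
[{"dx": -0.04, "dy": 0.89, "dz": 1.96, "az": -1.6}, {"dx": -0.06, "dy": 0.89, "dz": 1.96, "az": -1.6}, {"dx": -0.09, "dy": 0.89, "dz": 1.96, "az": -1.6}, {"dx": -0.11, "dy": 0.89, "dz": 1.96, "az": -1.6}, {"dx": -0.14, "dy": 0.88, "dz": 1.96, "az": -1.6}]
t 4.7667 pos [ 0.5117 -0.2185  0.2609] tool err cm [-0.19  4.47  9.81] deg [-0.09 -0.01 -7.98] F [ 0.6 -0.7 -1.6] w 0.0593
```

Emit:
jog_arm(
  rows=[
    {"hand": 0, "dx": 0, "dy": 0.8, "dz": 2.2, "ax": 0, "ay": 0, "az": -1.6},
    {"hand": 0, "dx": -0.1, "dy": 0.9, "dz": 2.2, "ax": 0, "ay": 0, "az": -1.6},
    {"hand": 0, "dx": -0.1, "dy": 0.9, "dz": 2.0, "ax": 0, "ay": 0, "az": -1.6},
    {"hand": 0, "dx": -0.1, "dy": 0.9, "dz": 1.5, "ax": 0, "ay": 0, "az": -1.4},
    {"hand": 0, "dx": -0.1, "dy": 0.9, "dz": 0.8, "ax": 0, "ay": 0, "az": -1},
  ],
)

```text
time_s: 5.18
position: [0.5277, -0.3052, 0.2165]
tool_rot: [[-0.996, 0.013, 0.093], [-0.093, -0.0, -0.996], [-0.013, -1.0, 0.001]]
ft_force: [-0.4, 0.8, -1.6]
grip_width: 0.0593
```

Emit:
jog_arm(
  rows=[
    {"hand": 0, "dx": 0, "dy": 2, "dz": 0, "ax": 0, "ay": 0, "az": 0},
    {"hand": 0, "dx": 0, "dy": 2, "dz": 0, "ax": 0, "ay": 0, "az": 0},
    {"hand": 0, "dx": 0, "dy": 2, "dz": 0, "ax": 0, "ay": 0, "az": 0},
    {"hand": 0, "dx": 0, "dy": 2, "dz": 0, "ax": 0, "ay": 0, "az": 0},
    {"hand": 0, "dx": 0, "dy": 1, "dz": 0, "ax": 0, "ay": 0, "az": 0},
  ],
)

```text
time_s: 5.6
position: [0.5281, -0.3025, 0.1253]
tool_rot: [[-0.995, 0.012, 0.094], [-0.094, 0.002, -0.996], [-0.013, -1.0, -0.001]]
ft_force: [-0.2, -0.0, -1.8]
grip_width: 0.059
```

```bash
python3 -c "
from h import *
import cv2
for n in ('scene','top'): 
    a=imaging.get_image(n)[150:340,200:420,::-1]; cv2.imwrite(f'pics/{n}6.png',cv2.resize(a,None,fx=3,fy=3,interpolation=cv2.INTER_CUBIC))
err(BP,RD)
"
```

```text
t 5.7 pos [ 0.5283 -0.3028  0.1265] tool err cm [ 0.19 10.95  1.28] deg [ 0.04 -0.01 -0.74] F [ 0.5  0.5 -1.6] w 0.0595
```

View pics/scene6.png

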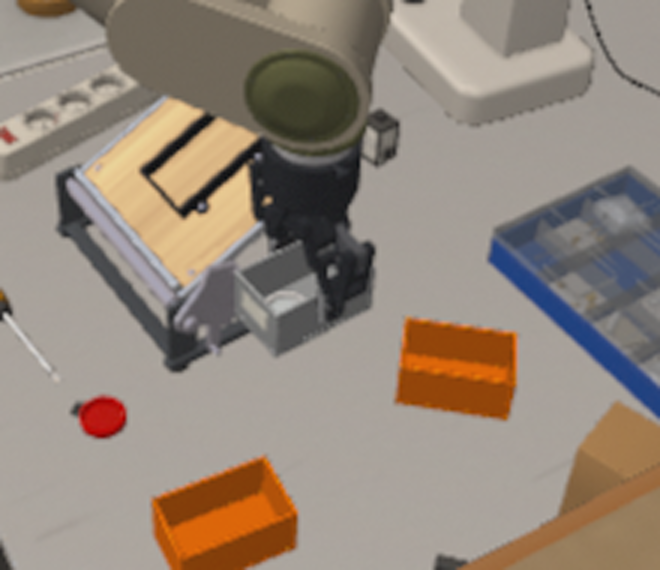

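View pics/top6.png

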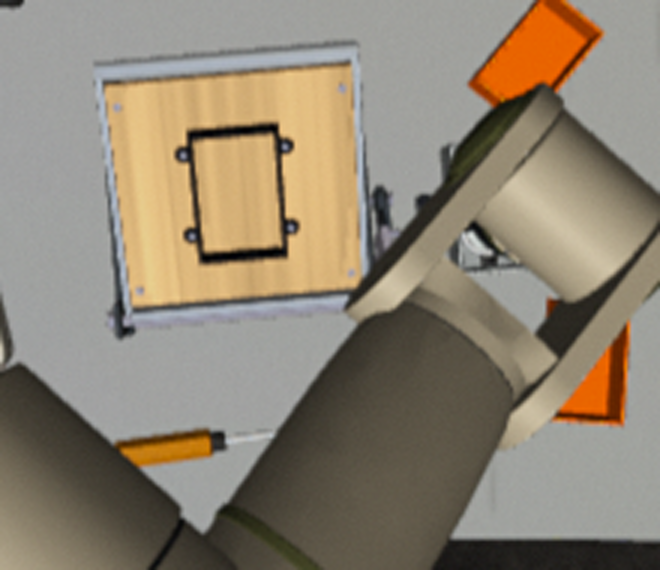

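Emit:
jog_arm(
  rows=[
    {"hand": 0, "dx": 0.1, "dy": 1.5, "dz": 0.6, "ax": 0, "ay": 0, "az": -0.4},
    {"hand": 0, "dx": 0.1, "dy": 2, "dz": 0.6, "ax": 0, "ay": 0, "az": -0.3},
    {"hand": 0, "dx": 0, "dy": 2, "dz": 0.1, "ax": 0, "ay": 0, "az": 0},
    {"hand": 0, "dx": 0, "dy": 2, "dz": 0, "ax": 0, "ay": 0, "az": 0},
    {"hand": 0, "dx": 0, "dy": 1.5, "dz": 0, "ax": 0, "ay": 0, "az": 0},
  ],
)

```text
time_s: 6.12
position: [0.5287, -0.3176, 0.0373]
tool_rot: [[-0.996, 0.004, 0.094], [-0.094, -0.002, -0.996], [-0.004, -1.0, 0.003]]
ft_force: [0.1, 0.1, -1.6]
grip_width: 0.0595
```

Emit:
jog_arm(
  rows=[
    {"hand": 0, "dx": 0, "dy": 0.7, "dz": 0, "ax": 0, "ay": 0, "az": 0},
    {"hand": 0, "dx": 0, "dy": 0.4, "dz": 0, "ax": 0, "ay": 0, "az": 0},
    {"hand": 0, "dx": 0, "dy": 0.2, "dz": 0, "ax": 0, "ay": 0, "az": 0},
    {"hand": 0, "dx": 0, "dy": 0.2, "dz": 0, "ax": 0, "ay": 0, "az": 0},
    {"hand": 0, "dx": 0, "dy": 0.1, "dz": 0, "ax": 0, "ay": 0, "az": 0},
  ],
)

```text
time_s: 6.53
position: [0.5292, -0.3174, 0.0233]
tool_rot: [[-0.996, 0.005, 0.094], [-0.094, -0.003, -0.996], [-0.005, -1.0, 0.004]]
ft_force: [0.1, 0.9, -1.1]
grip_width: 0.0593
```

```bash
python3 -c "
from h import *
err(BP,RD)
"
```

```text
t 6.5333 pos [ 0.5292 -0.3174  0.0233] tool err cm [ 0.    0.63 -0.19] deg [-0.21 -0.02 -0.26] F [ 0.1  0.9 -1.1] w 0.0593
```

Emit:
jog_arm(
  rows=[
    {"hand": 0, "dx": 0, "dy": 0.2, "dz": 0, "ax": 0, "ay": 0, "az": -0.2},
    {"hand": 0, "dx": 0, "dy": 0.1, "dz": 0, "ax": 0, "ay": 0, "az": 0},
    {"hand": 0, "dx": 0, "dy": 0.1, "dz": 0, "ax": 0, "ay": 0, "az": 0},
    {"hand": 0, "dx": 0, "dy": 0.1, "dz": 0, "ax": 0, "ay": 0, "az": 0},
    {"hand": 0, "dx": 0, "dy": 0.1, "dz": 0, "ax": 0, "ay": 0, "az": 0},
  ],
)

```text
time_s: 6.95
position: [0.5288, -0.3171, 0.0166]
tool_rot: [[-0.996, 0.0, 0.094], [-0.094, -0.003, -0.996], [-0.0, -1.0, 0.003]]
ft_force: [-0.2, -0.7, -1.4]
grip_width: 0.0596
```

Emit:
jog_arm(
  rows=[
    {"hand": 0, "dx": 0, "dy": 0, "dz": 0, "ax": 0, "ay": 0, "az": 0},
    {"hand": 0, "dx": 0, "dy": 0, "dz": 0, "ax": 0, "ay": 0, "az": 0},
    {"hand": 0, "dx": 0, "dy": 0, "dz": 0, "ax": 0, "ay": 0, "az": 0},
    {"hand": 0, "dx": 0, "dy": 0, "dz": 0, "ax": 0, "ay": 0, "az": 0},
    {"hand": 0, "dx": 0, "dy": 0, "dz": 0, "ax": 0, "ay": 0, "az": 0},
  ],
)

```text
time_s: 7.37
position: [0.5288, -0.3171, 0.0166]
tool_rot: [[-0.996, 0.0, 0.094], [-0.094, -0.003, -0.996], [-0.0, -1.0, 0.003]]
ft_force: [0.6, 0.6, -2.1]
grip_width: 0.0593
```

Emit:
jog_arm(
  rows=[
    {"hand": 0, "dx": 0, "dy": 0.1, "dz": 0, "ax": 0, "ay": 0, "az": 0},
    {"hand": 0, "dx": 0, "dy": 0.1, "dz": 0, "ax": 0, "ay": 0, "az": 0},
    {"hand": 0, "dx": 0, "dy": 0, "dz": 0, "ax": 0, "ay": 0, "az": 0},
    {"hand": 0, "dx": 0, "dy": 0, "dz": 0, "ax": 0, "ay": 0, "az": 0},
    {"hand": 0, "dx": 0, "dy": 0, "dz": 0, "ax": 0, "ay": 0, "az": 0},
  ],
)

```text
time_s: 7.78
position: [0.5289, -0.3173, 0.0159]
tool_rot: [[-0.996, 0.001, 0.094], [-0.094, -0.003, -0.996], [-0.001, -1.0, 0.003]]
ft_force: [-5.4, 1.8, 9.6]
grip_width: 0.0592
```

```bash
python3 -c "
from h import *
import cv2
for n in ('scene',): 
    a=imaging.get_image(n)[200:320,250:400,::-1]; cv2.imwrite(f'pics/{n}7.png',cv2.resize(a,None,fx=4.5,fy=4.5,interpolation=cv2.INTER_CUBIC))
err(BP,RD)
"
```

```text
t 7.8333 pos [ 0.5289 -0.3172  0.0158] tool err cm [-0.03 -0.12 -0.17] deg [-0.19 -0.02 -0.05] F [-3.5  1.9  9. ] w 0.0595
```

View pics/scene7.png

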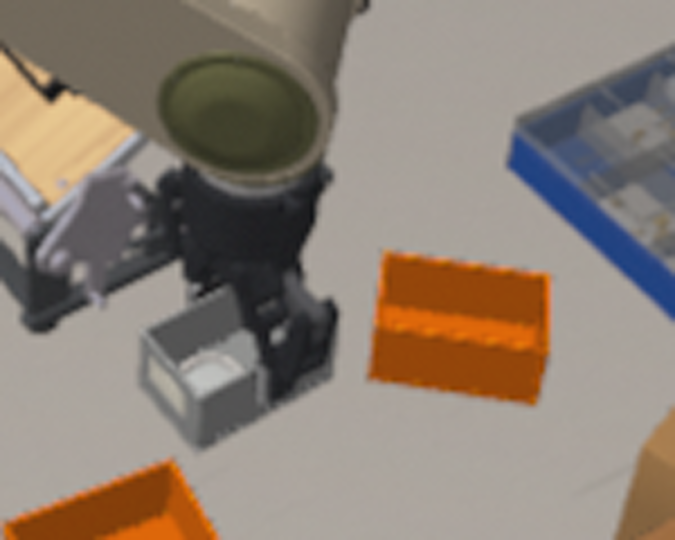

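Emit:
jog_arm(
  rows=[
    {"hand": 0, "dx": 0, "dy": -0.1, "dz": 0, "ax": 0, "ay": 0, "az": 0},
    {"hand": 1, "dx": 0, "dy": 0, "dz": 0, "ax": 0, "ay": 0, "az": 0},
    {"hand": 1, "dx": 0, "dy": 0, "dz": 0, "ax": 0, "ay": 0, "az": 0},
    {"hand": 1, "dx": 0, "dy": 0, "dz": 0, "ax": 0, "ay": 0, "az": 0},
    {"hand": 1, "dx": 0, "dy": 0, "dz": 0, "ax": 0, "ay": 0, "az": 0},
  ],
)

```text
time_s: 8.25
position: [0.5288, -0.3171, 0.0154]
tool_rot: [[-0.996, 0.0, 0.094], [-0.094, -0.002, -0.996], [0.0, -1.0, 0.002]]
ft_force: [-0.2, -0.4, -0.2]
grip_width: 0.0854
```

Emit:
jog_arm(
  rows=[
    {"hand": 1, "dx": 0, "dy": -0.5, "dz": 0, "ax": 0, "ay": 0, "az": 0},
    {"hand": 1, "dx": 0, "dy": -1, "dz": 0, "ax": 0, "ay": 0, "az": 0},
    {"hand": 1, "dx": 0, "dy": -1.5, "dz": 0, "ax": 0, "ay": 0, "az": 0},
    {"hand": 1, "dx": 0, "dy": -2, "dz": 0, "ax": 0, "ay": 0, "az": 0},
    {"hand": 1, "dx": 0, "dy": -3, "dz": 0, "ax": 0, "ay": 0, "az": 0},
  ],
)

```text
time_s: 8.67
position: [0.528, -0.3163, 0.0956]
tool_rot: [[-0.996, -0.002, 0.094], [-0.094, -0.0, -0.996], [0.002, -1.0, 0.0]]
ft_force: [-0.2, -0.8, -0.4]
grip_width: 0.0856
```

Emit:
jog_arm(
  rows=[
    {"hand": 1, "dx": 0, "dy": -4, "dz": 0, "ax": 0, "ay": 0, "az": 0},
    {"hand": 1, "dx": 0, "dy": -4, "dz": 0, "ax": 0, "ay": 0, "az": 0},
    {"hand": 1, "dx": 0, "dy": -4, "dz": 0, "ax": 0, "ay": 0, "az": 0},
    {"hand": 0, "dx": 0, "dy": -4, "dz": 0, "ax": 0, "ay": 0, "az": 0},
    {"hand": 0, "dx": 0, "dy": -2, "dz": 0, "ax": 0, "ay": 0, "az": 0},
  ],
)

```text
time_s: 9.08
position: [0.5291, -0.3166, 0.2823]
tool_rot: [[-0.996, 0.007, 0.094], [-0.094, -0.008, -0.996], [-0.006, -1.0, 0.009]]
ft_force: [0.5, -1.3, 0.3]
grip_width: 0.0638
```

```bash
python3 -c "
from h import *
import cv2
a=imaging.get_image('scene')[:,:,::-1]; cv2.imwrite(f'pics/scene8.png',a)
err(BP,RD)
th=.468;bx,by,bz=axes(th)
r=H+.2175*bx+.002*bz-.03*hy; print('rail hook pt',r)
P=r+.05*hx; P[2]=.27; print(P); plan(P,RD,10)
"
```

```text
t 9.1333 pos [ 0.5296 -0.3171  0.2846] tool err cm [ 0.28 26.75 -0.48] deg [-0.68 -0.02 -0.5 ] F [-1.2  0.3  2.4] w 0.0571
rail hook pt [ 0.63517607 -0.12960661  0.16789968]
[ 0.68495107 -0.12488161  0.27      ]
[{"dx": -1.73, "dy": 0.14, "dz": -1.77, "ax": -0.1}, {"dx": -1.73, "dy": 0.14, "dz": -1.77, "ax": -0.1}, {"dx": -1.73, "dy": 0.14, "dz": -1.77, "ax": -0.1}, {"dx": -1.73, "dy": 0.14, "dz": -1.77, "ax": -0.1}, {"dx": -1.73, "dy": 0.14, "dz": -1.77, "ax": -0.1}]
[{"dx": -1.73, "dy": 0.14, "dz": -1.77, "ax": -0.1}, {"dx": -1.73, "dy": 0.14, "dz": -1.77, "ax": -0.1}, {"dx": -1.73, "dy": 0.14, "dz": -1.77, "ax": -0.1}, {"dx": -1.73, "dy": 0.14, "dz": -1.77, "ax": -0.1}, {"dx": -1.73, "dy": 0.15, "dz": -1.77, "ax": -0.1}]
```

View pics/scene8.png

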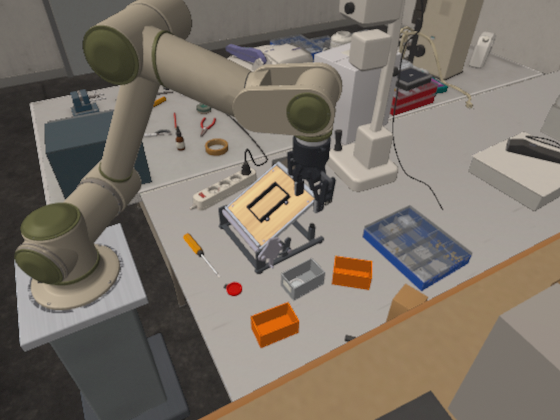

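Emit:
jog_arm(
  rows=[
    {"hand": 0, "dx": -1.5, "dy": 0.1, "dz": -1.5, "ax": -0.1, "ay": 0, "az": 0},
    {"hand": 0, "dx": -2, "dy": 0.1, "dz": -2, "ax": -0.1, "ay": 0, "az": 0},
    {"hand": 0, "dx": -2, "dy": 0.1, "dz": -2, "ax": -0.1, "ay": 0, "az": 0},
    {"hand": 0, "dx": -2, "dy": 0.1, "dz": -2, "ax": -0.1, "ay": 0, "az": 0},
    {"hand": 0, "dx": -2, "dy": 0.1, "dz": -2, "ax": -0.1, "ay": 0, "az": 0},
  ],
)

```text
time_s: 9.55
position: [0.6148, -0.2117, 0.2714]
tool_rot: [[-0.996, -0.0, 0.094], [-0.094, 0.006, -0.996], [-0.0, -1.0, -0.006]]
ft_force: [-0.3, -0.2, 0.6]
grip_width: -0.0001
```

Emit:
jog_arm(
  rows=[
    {"hand": 0, "dx": -2, "dy": 0.1, "dz": -2, "ax": -0.1, "ay": 0, "az": 0},
    {"hand": 0, "dx": -2, "dy": 0.1, "dz": -2, "ax": -0.1, "ay": 0, "az": 0},
    {"hand": 0, "dx": -2, "dy": 0.1, "dz": -2, "ax": 0, "ay": 0, "az": 0},
    {"hand": 0, "dx": -1.5, "dy": 0.1, "dz": -2, "ax": 0, "ay": 0, "az": 0},
    {"hand": 0, "dx": 0, "dy": 0, "dz": 0, "ax": 0, "ay": 0, "az": 0},
  ],
)

```text
time_s: 9.97
position: [0.6829, -0.122, 0.2671]
tool_rot: [[-0.995, -0.001, 0.099], [-0.099, 0.011, -0.995], [-0.0, -1.0, -0.011]]
ft_force: [0.1, 1.2, -1.4]
grip_width: -0.0002
```

```bash
python3 -c "
from h import *
import cv2
for n in ('scene','top'): 
    a=imaging.get_image(n)[100:290,180:400,::-1]; cv2.imwrite(f'pics/{n}9.png',cv2.resize(a,None,fx=3,fy=3,interpolation=cv2.INTER_CUBIC))
err([.685,-.125,.27],RD)
"
```

```text
t 10.0667 pos [ 0.6815 -0.1254  0.2675] tool err cm [-0.35 -0.25 -0.01] deg [0.55 0.06 0.  ] F [ 0.8 -0.1  0.6] w -0.0001
```

View pics/scene9.png

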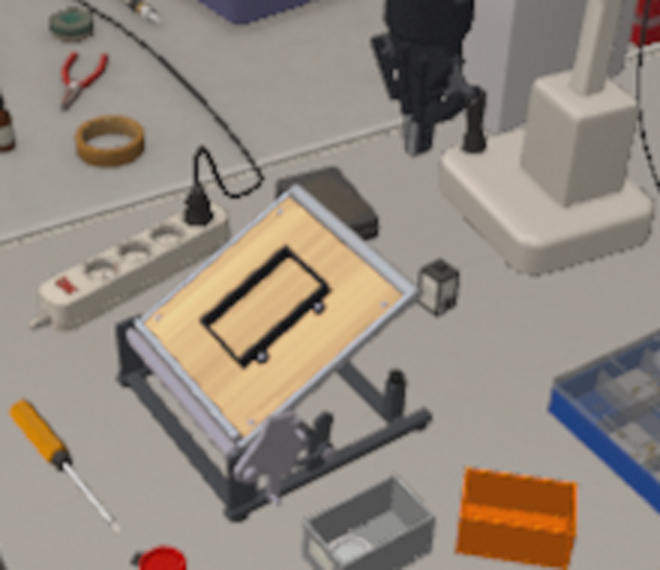

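View pics/top9.png

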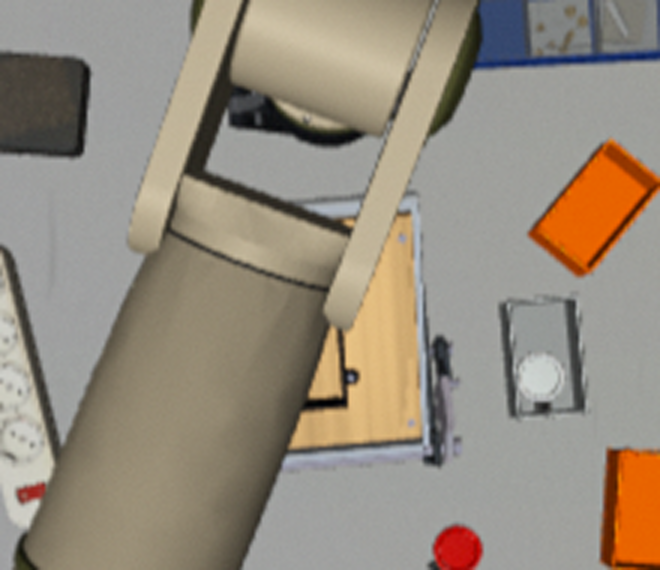

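Emit:
jog_arm(
  rows=[
    {"hand": 0, "dx": -0.3, "dy": 1.5, "dz": 0, "ax": 0.5, "ay": 0, "az": 0},
    {"hand": 0, "dx": 0, "dy": 3, "dz": 0, "ax": 0, "ay": 0, "az": 0},
    {"hand": 0, "dx": 0, "dy": 4, "dz": 0, "ax": 0, "ay": 0, "az": 0},
    {"hand": 0, "dx": 0, "dy": 3, "dz": 0, "ax": 0, "ay": 0, "az": 0},
    {"hand": 0, "dx": 0, "dy": 1.2, "dz": 0, "ax": 0, "ay": 0, "az": 0},
  ],
)

```text
time_s: 10.48
position: [0.682, -0.1264, 0.1358]
tool_rot: [[-0.996, -0.007, 0.092], [-0.092, 0.003, -0.996], [0.007, -1.0, -0.004]]
ft_force: [-1.3, -0.1, -0.3]
grip_width: -0.0
```

```bash
python3 -c "
from h import *
import cv2
for n in ('scene','top'): 
    a=imaging.get_image(n)[100:290,180:400,::-1]; cv2.imwrite(f'pics/{n}10.png',cv2.resize(a,None,fx=3,fy=3,interpolation=cv2.INTER_CUBIC))
err([.685,-.125,.1425],RD)
"
```

```text
t 10.5833 pos [ 0.6829 -0.1265  0.138 ] tool err cm [-0.22 -0.45 -0.13] deg [ 0.18 -0.11  0.27] F [ 0.8 -0.3  0.7] w 0.0003
```

View pics/scene10.png

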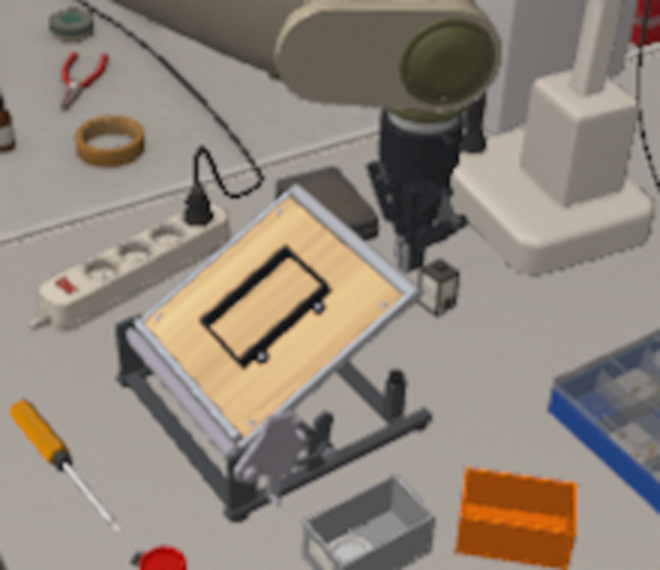

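```bash
python3 -c "
from h import *
s=status.observe(); off=s['position']-(H+.2175*axes(.468)[0]+.002*axes(.468)[2]); print(off@hx,off@hy,off[2])
def rail(t): return .2175*np.cos(t)-.002*np.sin(t), .2175*np.sin(t)+.002*np.cos(t)
ts=np.linspace(.468,1.468,21)
r=np.array([rail(t) for t in ts])*100
d=np.diff(r,axis=0)
for t,a in zip(ts[1:],d): print(round(t,2),'dx',round(-a[0],2),'dy',round(-a[1],2))
"
```

```text
0.0477905079825941 -0.0314310141697804 -0.02985065141932619
0.52 dx 0.52 dy -0.95
0.57 dx 0.57 dy -0.93
0.62 dx 0.62 dy -0.9
0.67 dx 0.66 dy -0.86
0.72 dx 0.7 dy -0.83
0.77 dx 0.74 dy -0.79
0.82 dx 0.78 dy -0.76
0.87 dx 0.82 dy -0.72
0.92 dx 0.85 dy -0.67
0.97 dx 0.89 dy -0.63
1.02 dx 0.92 dy -0.59
1.07 dx 0.94 dy -0.54
1.12 dx 0.97 dy -0.49
1.17 dx 0.99 dy -0.44
1.22 dx 1.01 dy -0.39
1.27 dx 1.03 dy -0.34
1.32 dx 1.05 dy -0.29
1.37 dx 1.06 dy -0.24
1.42 dx 1.07 dy -0.18
1.47 dx 1.08 dy -0.13
```

Emit:
jog_arm(
  rows=[
    {"hand": 0, "dx": 0.8, "dy": 0, "dz": 0, "ax": 0.2, "ay": 0, "az": 0.2},
    {"hand": 0, "dx": 1, "dy": 0, "dz": 0, "ax": 0, "ay": 0, "az": 0},
    {"hand": 0, "dx": 0.7, "dy": 0, "dz": 0, "ax": 0, "ay": 0, "az": 0},
    {"hand": 0, "dx": 0.3, "dy": 0, "dz": 0, "ax": 0, "ay": 0, "az": 0},
    {"hand": 0, "dx": 0.1, "dy": 0, "dz": 0, "ax": 0, "ay": 0, "az": 0},
  ],
)

```text
time_s: 11.0
position: [0.6559, -0.1291, 0.142]
tool_rot: [[-0.996, 0.007, 0.093], [-0.093, -0.003, -0.996], [-0.007, -1.0, 0.004]]
ft_force: [3.6, -0.5, 2.2]
grip_width: 0.0002
```

Emit:
jog_arm(
  rows=[
    {"hand": 0, "dx": 0.5, "dy": -0.8, "dz": 0, "ax": 0, "ay": 0, "az": 0},
    {"hand": 0, "dx": 0.6, "dy": -0.9, "dz": 0, "ax": 0, "ay": 0, "az": 0},
    {"hand": 0, "dx": 0.6, "dy": -0.9, "dz": 0, "ax": 0, "ay": 0, "az": 0},
    {"hand": 0, "dx": 0.7, "dy": -0.9, "dz": 0, "ax": 0, "ay": 0, "az": 0},
    {"hand": 0, "dx": 0.7, "dy": -0.8, "dz": 0, "ax": 0, "ay": 0, "az": 0},
  ],
)

```text
time_s: 11.42
position: [0.6275, -0.1319, 0.1863]
tool_rot: [[-0.995, 0.014, 0.094], [-0.094, -0.005, -0.996], [-0.014, -1.0, 0.006]]
ft_force: [12.8, 0.3, 6.0]
grip_width: -0.0002
```

```bash
cat >> h.py <<'E'
def look(n,tag,y0=100,y1=290,x0=180,x1=400):
    a=imaging.get_image(n)[y0:y1,x0:x1,::-1]; cv2.imwrite(f'pics/{n}{tag}.png',cv2.resize(a,None,fx=3,fy=3,interpolation=cv2.INTER_CUBIC))
def arc():
    s=status.observe(); o=s['position']-H; x=o@hx-.019; print('t',s['time_s'],'theta est',np.arccos(x/.2175),'lx',o@hx,'ly',o@hy,'lz',o[2],'rail z-tcp',.2175*np.sin(np.arccos(x/.2175))-o[2],'F',s['ft_force'].round(1))
E
python3 -c "
from h import *
arc();look('scene',11)"
```

```text
t 11.4167 theta est 0.7000158597502136 lx 0.18535095348733116 ly -0.031545031993685455 lz 0.11831559465906877 rail z-tcp 0.02180439061732134 F [12.8  0.3  6. ]
```

View pics/scene11.png

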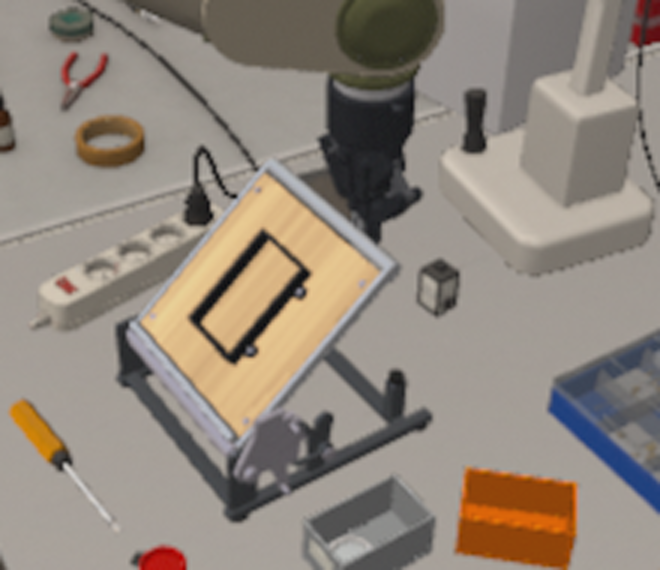

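Emit:
jog_arm(
  rows=[
    {"hand": 0, "dx": 0.7, "dy": -0.7, "dz": 0, "ax": 0, "ay": 0, "az": -0.3},
    {"hand": 0, "dx": 0.8, "dy": -0.7, "dz": 0, "ax": 0, "ay": 0, "az": -0.3},
    {"hand": 0, "dx": 0.8, "dy": -0.7, "dz": 0, "ax": 0, "ay": 0, "az": -0.2},
    {"hand": 0, "dx": 0.8, "dy": -0.7, "dz": 0, "ax": 0, "ay": 0, "az": 0},
    {"hand": 0, "dx": 0.9, "dy": -0.6, "dz": 0, "ax": 0, "ay": 0, "az": 0},
  ],
)

```text
time_s: 11.88
position: [0.5869, -0.1353, 0.2202]
tool_rot: [[-0.996, -0.002, 0.094], [-0.094, -0.006, -0.996], [0.003, -1.0, 0.005]]
ft_force: [6.1, 0.9, 3.5]
grip_width: -0.0001
```

```bash
python3 -c "
from h import *
arc()"
```

```text
t 11.8833 theta est 0.9549256463415148 lx 0.14464310584892687 ly -0.031086830840067612 lz 0.15215098068003585 rail z-tcp 0.025387916333084515 F [6.1 0.9 3.5]
```

Emit:
jog_arm(
  rows=[
    {"hand": 0, "dx": 0.9, "dy": -0.6, "dz": 0, "ax": 0, "ay": 0, "az": 0},
    {"hand": 0, "dx": 0.9, "dy": -0.6, "dz": 0, "ax": 0, "ay": 0, "az": 0},
    {"hand": 0, "dx": 1, "dy": -0.5, "dz": 0, "ax": 0, "ay": 0, "az": 0},
    {"hand": 0, "dx": 1, "dy": -0.5, "dz": 0, "ax": 0, "ay": 0, "az": 0},
    {"hand": 0, "dx": 1, "dy": -0.4, "dz": 0, "ax": 0, "ay": 0, "az": 0},
  ],
)

```text
time_s: 12.3
position: [0.5368, -0.1394, 0.2447]
tool_rot: [[-0.996, -0.009, 0.094], [-0.094, -0.004, -0.996], [0.01, -1.0, 0.003]]
ft_force: [4.3, 0.8, 2.3]
grip_width: 0.0003
```

```bash
python3 -c "
from h import *
arc();look('scene',12)"
```

```text
t 12.3 theta est 1.2169250202411597 lx 0.09437067272212939 ly -0.030498138881491055 lz 0.17669581902030332 rail z-tcp 0.027327492621806976 F [4.3 0.8 2.3]
```

View pics/scene12.png

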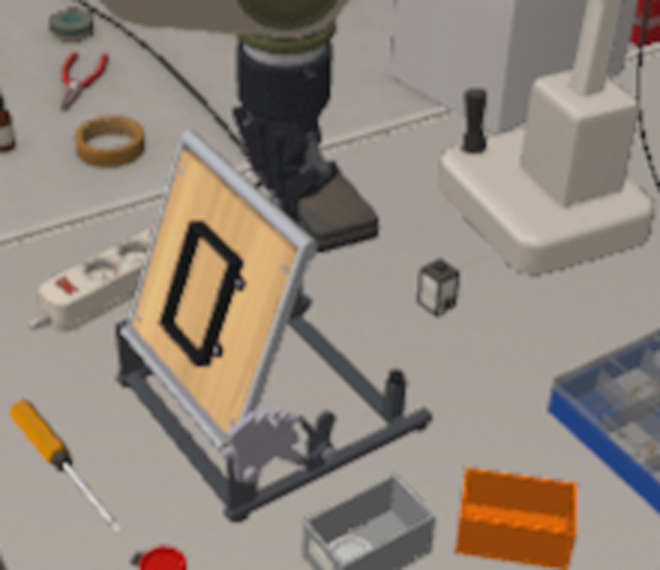

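Emit:
jog_arm(
  rows=[
    {"hand": 0, "dx": 1, "dy": -0.3, "dz": 0, "ax": 0, "ay": 0, "az": 0},
    {"hand": 0, "dx": 1, "dy": -0.3, "dz": 0, "ax": 0, "ay": 0, "az": 0},
    {"hand": 0, "dx": 1, "dy": -0.2, "dz": 0, "ax": 0, "ay": 0, "az": 0},
    {"hand": 0, "dx": 0.8, "dy": -0.1, "dz": 0, "ax": 0, "ay": 0, "az": 0},
    {"hand": 0, "dx": 0.4, "dy": 0, "dz": 0, "ax": 0, "ay": 0, "az": 0},
  ],
)

```text
time_s: 12.77
position: [0.4943, -0.1432, 0.2535]
tool_rot: [[-0.996, -0.011, 0.094], [-0.094, -0.003, -0.996], [0.011, -1.0, 0.002]]
ft_force: [1.3, -0.3, 0.0]
grip_width: -0.0002
```

```bash
python3 -c "
from h import *
arc();look('scene',13)"
```

```text
t 12.7667 theta est 1.420052809016616 lx 0.051662684044532975 ly -0.03021392326747588 lz 0.1854707677647136 rail z-tcp 0.029562715839600934 F [ 1.3 -0.3  0. ]
```

View pics/scene13.png

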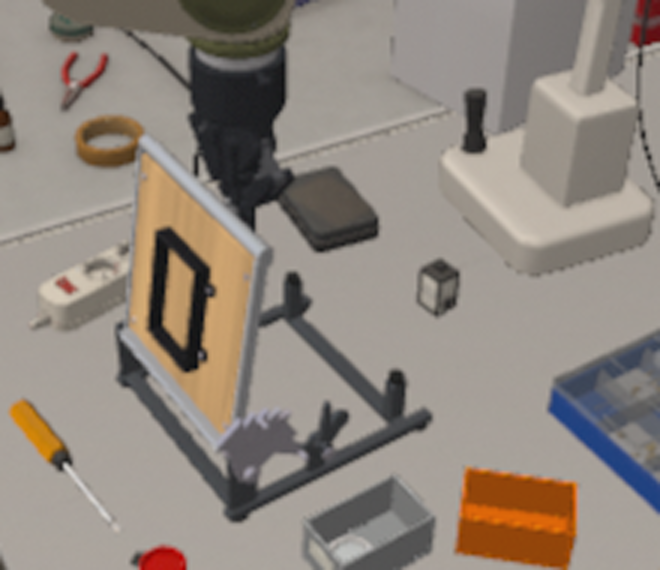

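Emit:
jog_arm(
  rows=[
    {"hand": 0, "dx": 0.3, "dy": 0, "dz": 0, "ax": 0, "ay": 0, "az": 0},
    {"hand": 0, "dx": 0.2, "dy": 0, "dz": 0, "ax": 0, "ay": 0, "az": 0},
    {"hand": 0, "dx": 0.2, "dy": 0, "dz": 0, "ax": 0, "ay": 0, "az": 0},
    {"hand": 0, "dx": 0, "dy": 0, "dz": 0, "ax": 0, "ay": 0, "az": 0},
    {"hand": 0, "dx": 0, "dy": 0, "dz": 0, "ax": 0, "ay": 0, "az": 0},
  ],
)

```text
time_s: 13.23
position: [0.4887, -0.1438, 0.2533]
tool_rot: [[-0.996, -0.011, 0.094], [-0.094, -0.003, -0.996], [0.011, -1.0, 0.002]]
ft_force: [-1.1, 0.2, 0.0]
grip_width: -0.0003
```

```bash
python3 -c "
from h import *
arc();look('scene',14,215,275,250,320)"
```

```text
t 13.2333 theta est 1.446193042353429 lx 0.04603113997492029 ly -0.030291746501663604 lz 0.18526458684336455 rail z-tcp 0.030549146435257607 F [-1.1  0.2  0. ]
```

View pics/scene14.png

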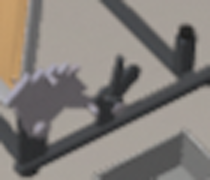

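Emit:
jog_arm(
  rows=[
    {"hand": 0, "dx": 0.2, "dy": 0, "dz": 0, "ax": 0, "ay": 0, "az": 0},
    {"hand": 0, "dx": 0.1, "dy": 0, "dz": 0, "ax": 0, "ay": 0, "az": 0},
    {"hand": 0, "dx": 0.1, "dy": 0, "dz": 0, "ax": 0, "ay": 0, "az": 0},
    {"hand": 0, "dx": 0, "dy": 0, "dz": 0, "ax": 0, "ay": 0, "az": 0},
    {"hand": 0, "dx": 0, "dy": 0, "dz": 0, "ax": 0, "ay": 0, "az": 0},
  ],
)

```text
time_s: 13.7
position: [0.4864, -0.1441, 0.2535]
tool_rot: [[-0.996, -0.006, 0.094], [-0.094, -0.003, -0.996], [0.006, -1.0, 0.003]]
ft_force: [10.3, 0.8, -4.2]
grip_width: -0.0001
```

```bash
python3 -c "
from h import *
arc();look('scene',15)"
```

```text
t 13.7 theta est 1.456886089988347 lx 0.04372193204945154 ly -0.030361320527175224 lz 0.18547998705152857 rail z-tcp 0.030610447895838555 F [10.3  0.8 -4.2]
```

View pics/scene15.png

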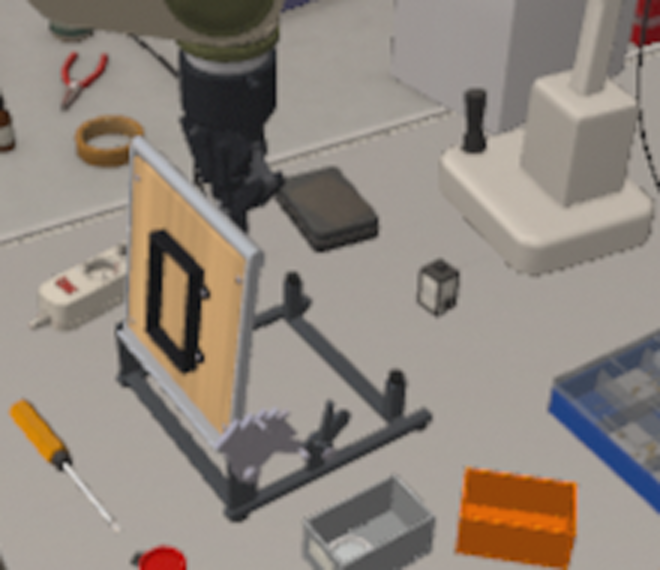

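Emit:
jog_arm(
  rows=[
    {"hand": 0, "dx": -0.4, "dy": 0, "dz": 0, "ax": 0, "ay": 0, "az": 0},
    {"hand": 0, "dx": 0, "dy": -2, "dz": 0, "ax": 0, "ay": 0, "az": 0},
    {"hand": 0, "dx": 0, "dy": -4, "dz": 0, "ax": 0, "ay": 0, "az": 0},
    {"hand": 0, "dx": 0, "dy": -4, "dz": 0, "ax": 0, "ay": 0, "az": 0},
    {"hand": 0, "dx": 0, "dy": -2, "dz": 0, "ax": 0, "ay": 0, "az": 0},
  ],
)

```text
time_s: 14.17
position: [0.4901, -0.1435, 0.378]
tool_rot: [[-0.996, -0.005, 0.094], [-0.094, -0.006, -0.996], [0.006, -1.0, 0.006]]
ft_force: [0.2, 0.3, -0.0]
grip_width: -0.0003
```

Emit:
jog_arm(
  rows=[
    {"hand": 0, "dx": 0, "dy": 0, "dz": 0, "ax": 0, "ay": 0, "az": 0},
    {"hand": 0, "dx": 0, "dy": 0, "dz": 0, "ax": 0, "ay": 0, "az": 0},
    {"hand": 0, "dx": 0, "dy": 0, "dz": 0, "ax": 0, "ay": 0, "az": 0},
    {"hand": 0, "dx": 0, "dy": 0, "dz": 0, "ax": 0, "ay": 0, "az": 0},
    {"hand": 0, "dx": 0, "dy": 0, "dz": 0, "ax": 0, "ay": 0, "az": 0},
  ],
)

```text
time_s: 14.58
position: [0.4897, -0.1434, 0.3723]
tool_rot: [[-0.996, -0.012, 0.094], [-0.094, -0.002, -0.996], [0.012, -1.0, 0.001]]
ft_force: [-0.4, 0.1, -0.3]
grip_width: -0.0002
```

```bash
python3 -c "
from h import *
arc();look('scene',16)"
```

```text
t 14.5833 theta est 1.441278111817977 lx 0.04709151872329504 ly -0.02993826451034299 lz 0.3042526658943611 rail z-tcp -0.08857439490764638 F [-0.4  0.1 -0.3]
```

View pics/scene16.png

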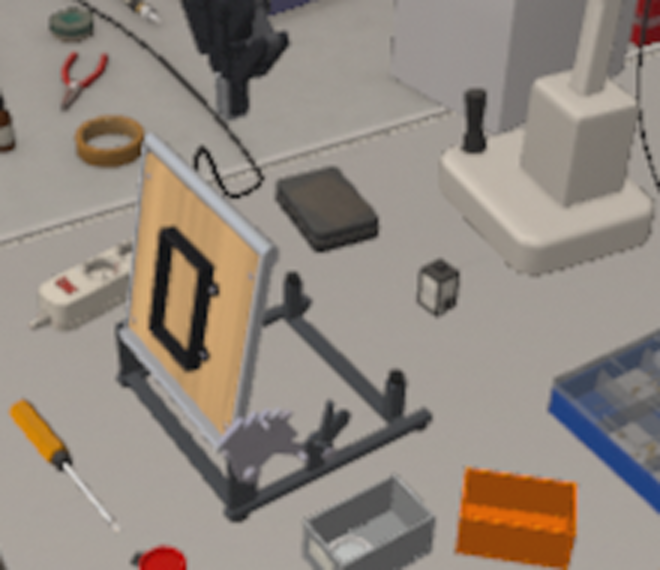

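It is sinking. Wait.

Emit:
jog_arm(
  rows=[
    {"hand": 0, "dx": 0, "dy": 0, "dz": 0, "ax": 0, "ay": 0, "az": 0},
    {"hand": 0, "dx": 0, "dy": 0, "dz": 0, "ax": 0, "ay": 0, "az": 0},
    {"hand": 0, "dx": 0, "dy": 0, "dz": 0, "ax": 0, "ay": 0, "az": 0},
    {"hand": 0, "dx": 0, "dy": 0, "dz": 0, "ax": 0, "ay": 0, "az": 0},
    {"hand": 0, "dx": 0, "dy": 0, "dz": 0, "ax": 0, "ay": 0, "az": 0},
  ],
)

```text
time_s: 15.05
position: [0.4899, -0.1434, 0.3734]
tool_rot: [[-0.996, -0.01, 0.094], [-0.094, -0.003, -0.996], [0.01, -1.0, 0.002]]
ft_force: [0.0, 0.4, 0.2]
grip_width: -0.0002
```

Emit:
jog_arm(
  rows=[
    {"hand": 0, "dx": 0, "dy": 0, "dz": 0, "ax": 0, "ay": 0, "az": 0},
    {"hand": 0, "dx": 0, "dy": 0, "dz": 0, "ax": 0, "ay": 0, "az": 0},
    {"hand": 0, "dx": 0, "dy": 0, "dz": 0, "ax": 0, "ay": 0, "az": 0},
    {"hand": 0, "dx": 0, "dy": 0, "dz": 0, "ax": 0, "ay": 0, "az": 0},
    {"hand": 0, "dx": 0, "dy": 0, "dz": 0, "ax": 0, "ay": 0, "az": 0},
  ],
)

```text
time_s: 15.47
position: [0.4899, -0.1435, 0.3734]
tool_rot: [[-0.996, -0.01, 0.094], [-0.094, -0.003, -0.996], [0.01, -1.0, 0.003]]
ft_force: [0.1, 0.4, 0.1]
grip_width: 0.0
```

Emit:
jog_arm(
  rows=[
    {"hand": 0, "dx": 0, "dy": 0, "dz": 0, "ax": 0, "ay": 0, "az": 0},
    {"hand": 0, "dx": 0, "dy": 0, "dz": 0, "ax": 0, "ay": 0, "az": 0},
    {"hand": 0, "dx": 0, "dy": 0, "dz": 0, "ax": 0, "ay": 0, "az": 0},
    {"hand": 0, "dx": 0, "dy": 0, "dz": 0, "ax": 0, "ay": 0, "az": 0},
    {"hand": 0, "dx": 0, "dy": 0, "dz": 0, "ax": 0, "ay": 0, "az": 0},
  ],
)

```text
time_s: 15.88
position: [0.4899, -0.1434, 0.3734]
tool_rot: [[-0.996, -0.01, 0.094], [-0.094, -0.003, -0.996], [0.01, -1.0, 0.002]]
ft_force: [0.3, 0.5, -0.2]
grip_width: 0.0001
```

Emit:
jog_arm(
  rows=[
    {"hand": 0, "dx": 0, "dy": 0, "dz": 0, "ax": 0, "ay": 0, "az": 0},
    {"hand": 0, "dx": 0, "dy": 0, "dz": 0, "ax": 0, "ay": 0, "az": 0},
    {"hand": 0, "dx": 0, "dy": 0, "dz": 0, "ax": 0, "ay": 0, "az": 0},
    {"hand": 0, "dx": 0, "dy": 0, "dz": 0, "ax": 0, "ay": 0, "az": 0},
    {"hand": 0, "dx": 0, "dy": 0, "dz": 0, "ax": 0, "ay": 0, "az": 0},
  ],
)

```text
time_s: 16.3
position: [0.4899, -0.1435, 0.3734]
tool_rot: [[-0.996, -0.01, 0.094], [-0.094, -0.003, -0.996], [0.01, -1.0, 0.002]]
ft_force: [1.0, 0.3, 0.7]
grip_width: -0.0001
```

Emit:
jog_arm(
  rows=[
    {"hand": 0, "dx": 0, "dy": 0, "dz": 0, "ax": 0, "ay": 0, "az": 0},
    {"hand": 0, "dx": 0, "dy": 0, "dz": 0, "ax": 0, "ay": 0, "az": 0},
    {"hand": 0, "dx": 0, "dy": 0, "dz": 0, "ax": 0, "ay": 0, "az": 0},
    {"hand": 0, "dx": 0, "dy": 0, "dz": 0, "ax": 0, "ay": 0, "az": 0},
    {"hand": 0, "dx": 0, "dy": 0, "dz": 0, "ax": 0, "ay": 0, "az": 0},
  ],
)

```text
time_s: 16.72
position: [0.4899, -0.1434, 0.3734]
tool_rot: [[-0.996, -0.01, 0.094], [-0.094, -0.003, -0.996], [0.01, -1.0, 0.002]]
ft_force: [-0.1, -1.1, 0.4]
grip_width: -0.0003
```

Emit:
jog_arm(
  rows=[
    {"hand": 0, "dx": 0, "dy": 0, "dz": 0, "ax": 0, "ay": 0, "az": 0},
    {"hand": 0, "dx": 0, "dy": 0, "dz": 0, "ax": 0, "ay": 0, "az": 0},
    {"hand": 0, "dx": 0, "dy": 0, "dz": 0, "ax": 0, "ay": 0, "az": 0},
    {"hand": 0, "dx": 0, "dy": 0, "dz": 0, "ax": 0, "ay": 0, "az": 0},
    {"hand": 0, "dx": 0, "dy": 0, "dz": 0, "ax": 0, "ay": 0, "az": 0},
  ],
)

```text
time_s: 17.13
position: [0.4899, -0.1434, 0.3734]
tool_rot: [[-0.996, -0.01, 0.094], [-0.094, -0.003, -0.996], [0.01, -1.0, 0.002]]
ft_force: [-0.4, -0.5, 0.6]
grip_width: 0.0002
```

```bash
python3 -c "
from h import *
arc();look('scene',17);look('top',17)"
```

```text
t 17.1333 theta est 1.4403848343048593 lx 0.04728416803947479 ly -0.03004299886752462 lz 0.30542562050568045 rail z-tcp -0.0897725290872759 F [-0.4 -0.5  0.6]
```

View pics/scene17.png

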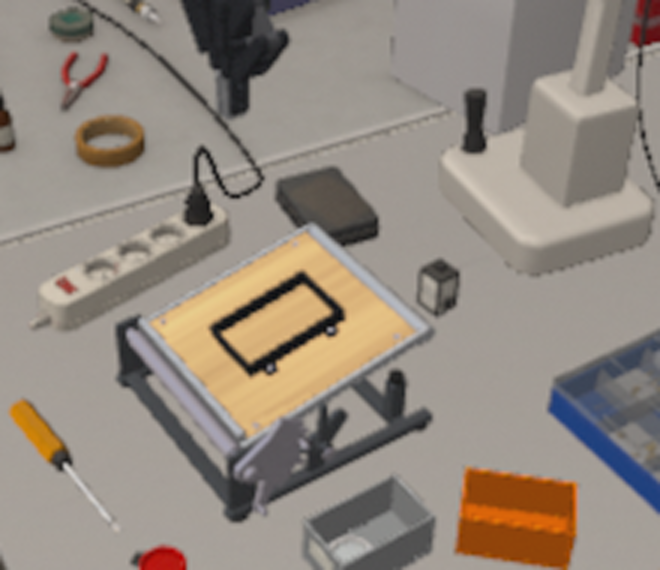

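View pics/top17.png

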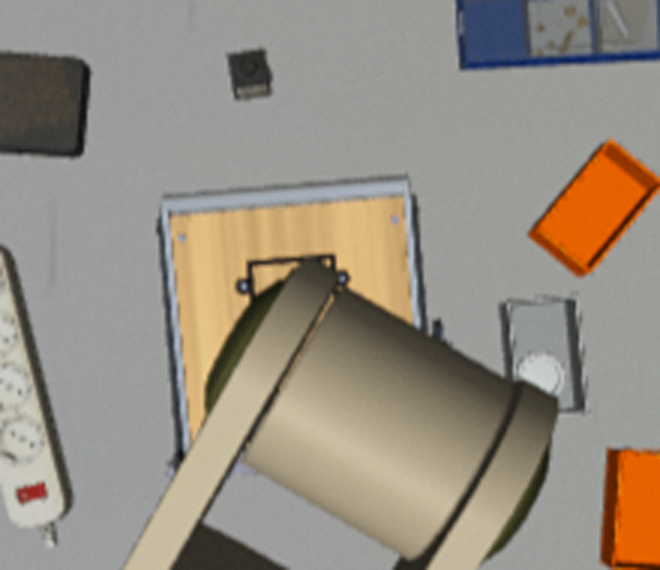

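Still sinking; wait longer.

Emit:
jog_arm(
  rows=[
    {"hand": 0, "dx": 0, "dy": 0, "dz": 0, "ax": 0, "ay": 0, "az": 0},
    {"hand": 0, "dx": 0, "dy": 0, "dz": 0, "ax": 0, "ay": 0, "az": 0},
    {"hand": 0, "dx": 0, "dy": 0, "dz": 0, "ax": 0, "ay": 0, "az": 0},
    {"hand": 0, "dx": 0, "dy": 0, "dz": 0, "ax": 0, "ay": 0, "az": 0},
    {"hand": 0, "dx": 0, "dy": 0, "dz": 0, "ax": 0, "ay": 0, "az": 0},
  ],
)

```text
time_s: 17.65
position: [0.4899, -0.1435, 0.3734]
tool_rot: [[-0.996, -0.01, 0.094], [-0.094, -0.003, -0.996], [0.01, -1.0, 0.002]]
ft_force: [-0.5, -0.1, 0.3]
grip_width: 0.0002
```

Emit:
jog_arm(
  rows=[
    {"hand": 0, "dx": 0, "dy": 0, "dz": 0, "ax": 0, "ay": 0, "az": 0},
    {"hand": 0, "dx": 0, "dy": 0, "dz": 0, "ax": 0, "ay": 0, "az": 0},
    {"hand": 0, "dx": 0, "dy": 0, "dz": 0, "ax": 0, "ay": 0, "az": 0},
    {"hand": 0, "dx": 0, "dy": 0, "dz": 0, "ax": 0, "ay": 0, "az": 0},
    {"hand": 0, "dx": 0, "dy": 0, "dz": 0, "ax": 0, "ay": 0, "az": 0},
  ],
)

```text
time_s: 18.07
position: [0.4899, -0.1435, 0.3734]
tool_rot: [[-0.996, -0.01, 0.094], [-0.094, -0.003, -0.996], [0.01, -1.0, 0.003]]
ft_force: [0.1, 0.2, 0.1]
grip_width: 0.0001
```

Emit:
jog_arm(
  rows=[
    {"hand": 0, "dx": 0, "dy": 0, "dz": 0, "ax": 0, "ay": 0, "az": 0},
    {"hand": 0, "dx": 0, "dy": 0, "dz": 0, "ax": 0, "ay": 0, "az": 0},
    {"hand": 0, "dx": 0, "dy": 0, "dz": 0, "ax": 0, "ay": 0, "az": 0},
    {"hand": 0, "dx": 0, "dy": 0, "dz": 0, "ax": 0, "ay": 0, "az": 0},
    {"hand": 0, "dx": 0, "dy": 0, "dz": 0, "ax": 0, "ay": 0, "az": 0},
  ],
)

```text
time_s: 18.48
position: [0.4899, -0.1434, 0.3734]
tool_rot: [[-0.996, -0.01, 0.094], [-0.094, -0.003, -0.996], [0.01, -1.0, 0.002]]
ft_force: [0.2, -0.8, 0.2]
grip_width: 0.0001
```

Emit:
jog_arm(
  rows=[
    {"hand": 0, "dx": 0, "dy": 0, "dz": 0, "ax": 0, "ay": 0, "az": 0},
    {"hand": 0, "dx": 0, "dy": 0, "dz": 0, "ax": 0, "ay": 0, "az": 0},
    {"hand": 0, "dx": 0, "dy": 0, "dz": 0, "ax": 0, "ay": 0, "az": 0},
    {"hand": 0, "dx": 0, "dy": 0, "dz": 0, "ax": 0, "ay": 0, "az": 0},
    {"hand": 0, "dx": 0, "dy": 0, "dz": 0, "ax": 0, "ay": 0, "az": 0},
  ],
)

```text
time_s: 18.9
position: [0.4899, -0.1435, 0.3734]
tool_rot: [[-0.996, -0.01, 0.094], [-0.094, -0.003, -0.996], [0.01, -1.0, 0.003]]
ft_force: [-0.3, 0.1, -0.2]
grip_width: -0.0004
```

```bash
python3 -c "
from h import *
look('scene',18);look('top',18)"
```

```text
(no output)
```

View pics/scene18.png

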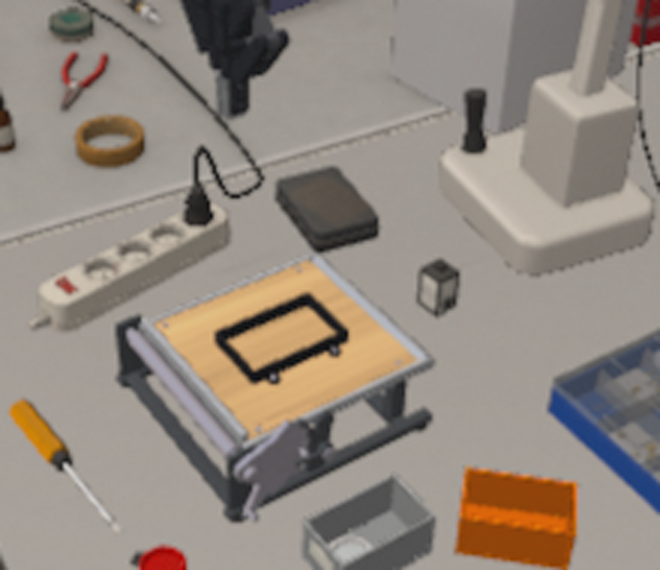

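View pics/top18.png

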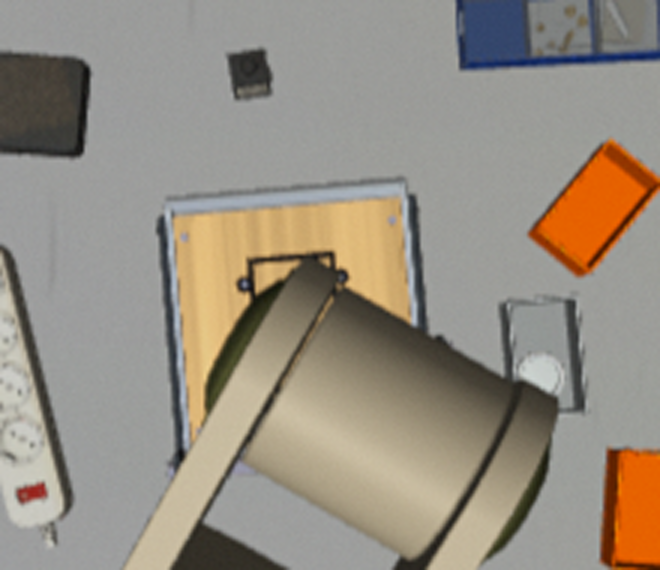

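Emit:
jog_arm(
  rows=[
    {"hand": 0, "dx": 0, "dy": -1, "dz": 0, "ax": 0, "ay": 0, "az": 0},
    {"hand": 0, "dx": 0, "dy": 0, "dz": 0, "ax": 0, "ay": 0, "az": 0},
    {"hand": 0, "dx": 0, "dy": 0, "dz": 0, "ax": 0, "ay": 0, "az": 0},
    {"hand": 0, "dx": 0, "dy": 0, "dz": 0, "ax": 0, "ay": 0, "az": 0},
    {"hand": 0, "dx": 0, "dy": 0, "dz": 0, "ax": 0, "ay": 0, "az": 0},
  ],
)

```text
time_s: 19.42
position: [0.49, -0.1434, 0.383]
tool_rot: [[-0.996, -0.011, 0.094], [-0.094, -0.003, -0.996], [0.011, -1.0, 0.002]]
ft_force: [0.6, -0.2, -0.6]
grip_width: 0.0
```

```bash
python3 -c "
from h import *
look('scene',19,170,270,210,330)
a=cv2.imread('pics/scene19.png');b=cv2.imread('pics/scene18.png')[210:510,90:450];print('motion',np.abs(a.astype(int)-b)[100:200,60:200].mean())
Z=lambda x,y:((x+.5)/3-.5+180,(y+.5)/3-.5+100)
for t,s in (((185,237),(307,266)),((392,221),(417,359))):
    x,e=tri(Z(*t),Z(*s)); print(x,e[0])
bx,by,bz=axes(0)
for th in (0,.03,.06,.26):
  bx,by,bz=axes(th)
  print(th,[((proj('scene',H+.191*bx+y*by+.008*bz)-[180,100]+.5)*3).round(0) for y in(.086,-.086)])
"
```

```text
motion 0.5910714285714286
[ 0.6252368  -0.01668553  0.08154073] 0.004123369692621913
[ 0.64469379 -0.1889686   0.08088987] 0.009596169129498382
0 [array([300., 270.]), array([400., 364.])]
0.03 [array([300., 266.]), array([400., 360.])]
0.06 [array([299., 262.]), array([400., 356.])]
0.26 [array([293., 236.]), array([395., 329.])]
```

View pics/scene19.png

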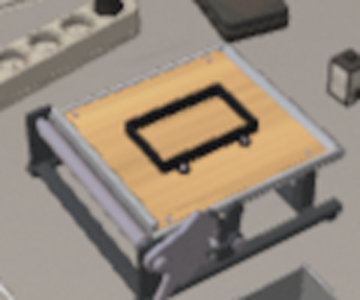

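```bash
python3 -c "
from rig import status,job
s=status.observe();print(s['time_s'],s['ft_force'],abs(s['qvel']).max())
print(job.close_job())"
```

```text
19.4667 [-0.2197654  -1.27722065 -0.35472175] 0.2491166461462088
the job is handed in; nothing more can be done
None
```

I lifted the bin out of its frame square to the board, with the lens in it, and stood it upright on the bench to the right of the base. I then drew the rail up its arc to the stop, where I felt about 10 N and the picture showed the pawl thrown out. With the hand clear, the board sank on its own until it lay flat. The job was handed in at about 19.5 s.

**Last checks:**
- **Board:** the far screws sit in the scene image at about (298, 270) and (397, 363) in the enlarged crop. A flat board predicts (300, 270) and (400, 364), and 0.03 rad would give rows of about 266 and 360. The board had stopped moving between the last two pictures.
- **Bin and lens:** both camera views show the bin upright with the lens inside. The lens lies towards one end, about 33 mm from the bin's centre by estimate.
- **Bystanders and robot:** the case, viewer and orange look-alikes look unmoved in the pictures. The hand was clear and free of load.

**Disagreement:** triangulating the far screws in the two views gave about 81 mm, where flat should be about 76 mm, with ray mismatches of 4 to 10 mm. I had read those pixel positions less carefully, so I relied on the screw-position match above.

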